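Hook the steamer tier out from under the shelf

ROBOT

A 7-joint arm with a two-finger parallel gripper is mounted at the origin on the work surface. World frame = base frame: x ahead of the robot, y to its left, z up, the work surface at z = 0. Lengths are in mm, angles in degrees, forces in N, time in s.
With the tool pointing down it reaches from about 350 to 900 mm from the base axis. Payload 8.1 kg.
Tool frame: the origin (TCP) lies at the very end of the fingers, on their centre line; the grasp point (between the pads) lies r.grasp_offset behind it (r.grasp_offset is the distance from the TCP to the grasp point, in mm); x points along the fingers, y is the direction in which the jaws open and shut, and the axes are right-handed (so a half turn about x gives the same grasp; the last joint's range is limited). The gripper opens to 92 mm and grips with 3 to 60 N. Pads are 19 mm wide; open, the fingers measure 130 mm over their backs; the gripper's body (75 mm by 190 mm) begins 47 mm behind the grasp point.
Start: joints at [-82.54, 24.895, 1.432, 90.138, -0.665, 64.973, -4.303], TCP at [144.216, 608.147, 226.742] pointing down, gripper open.
Joint ranges: [-149.89, 149.89], [-25.12, 119.58], [-72.63, 75.52], [4.76, 147.25], [-75.54, 255.54], [6.69, 114.76], [-157.13, 157.13]. Speed limits (degrees/s): [127.2, 127.2, 172.46, 172.46, 180, 180, 180].

INTERFACE

Orientations are given as a 3x3 rotation matrix whose columns are the frame's x, y, z axes.
In Python, from rig import r, eyes, spotter gives the robot as it stands.
- The arm moves only by the shell command python3 -m handwheel 'ROWS' [OPENING] [FORCE]. ROWS is JSON, a list of rows, each an object with "slide": the shift along the tool's x, y, z in cm, a list of three; "roll": the turn about the tool's x in rad. A call has 1 to 8 rows; each row shifts and turns the pose as measured when the row begins, along the tool's axes as they then stand; what a row does not reach is not made up. A row lasts 1/12 s, in which the tool goes at most 41.7 mm and 7.16 degrees, less where a joint would pass 70% of its speed; a pose out of reach is approached as far as the arm can. A call with a gripper value outside its range is refused whole. OPENING is the closure, from 0 (fully open) to 1 (shut), set as the call begins (- or left out, the last holds). The fingers move at their own pace and stop on an object; FORCE is the grip in N (left out, the last holds). Time passes only in rows, so rows that do not move let the fingers close. It gives the time, the measured TCP pose, the force and the opening at its end, in the units of the state.
- r.observe(): the state, without advancing time (a new reading comes with each control period).
- eyes.read_camera(name): name is "scene" or "top"; returns a dict with "img" (400x640x3 uint8, blue, green, red), "camera_matrix" (3x3 intrinsics, pixels), "origin" and "attitude" of the camera in the world. Camera axes: x right, y down, z forward; pixel columns grow to the right and rows downward; lengths in mm; the calibration is good to about 2 mm. A picture is of the moment at which its call begins. There is no depth.
- r.job_done(): hands the job in, once; it reports no verdict.
Trained networks look in the newest picture that a camera, given by its name, has taken for a name from the list of things; names that differ only in an ending like _2 or _b are one class to them, and where a whole thing is asked for, a point or a joint stands for the part that bears it (a point fixed in the world has none). Each returns a list of dicts, best first, with "score" (0 to 1); they miss things now and then, are a little off and sometimes report something else, mostly with a low value. They report only what shows in the picture. A call takes as long as a camera call. They do not tell look-alikes from the thing itself.
- spotter.spot_in(thing, camera): "rect" ([left, top, right, bottom] in pixels, round what is visible of it).
- spotter.regions_of(thing, camera): "mask" (400x640 bool, what is visible of it) and "rect" ([left, top, right, bottom] in pixels, round what is visible of it).
- spotter.pinpoint(thing, camera): "position" ([row, column] in pixels: a listed point, or the origin of a listed thing).
The state is a dict: "time_s": time; "joints": joint angles; "joint_vel": joint speeds; "effort": joint torques, N m; "tcp_pos": TCP position; "orientation": TCP orientation; "wrist_force": force on the tool from outside, world axes, zero at the start; "torque": the same for the moment, N m; "grip_width": finger opening in mm.
Only numpy, scipy, OpenCV 4.12 (cv2) and the standard library are available. Lean on these libraries where they do the work, as an engineer would, in place of code of your own. Each camera call takes 0.05 s, during which the arm holds its last target.

TASK

One bamboo steamer tier has been pushed to the back of the worktop under the low slatted shelf. Draw the steel ladle out from under the shelf by its hooked end, lay it bowl-up on the worktop clear of the shelf and let go; then take it again by the handle close to the bowl, drop its hook inside the tier behind the tier's near wall and drag the tier upright along the worktop until more than half of it stands out in front of the shelf. Finish with the ladle lying bowl-up on the worktop in front of the shelf, out of the tier, and leave the plate, the soap bottle and the stacked steamers undisturbed.

Things in the scene. Friction and masses are not known exactly. Their poses are not given: they have to be found in the camera images.
- shelf: Fixed low shelf of four rubberwood slats, 200 mm deep (x), 660 wide (y), open at front and back, on four 22 mm legs at its corners (y = +-315 mm). Origin on the worktop below its middle; +x points to the back, away from the robot, and may be turned by up to 0.08 rad. Slat underside 100 mm above the worktop, top 115 mm; slats 18 mm wide, gaps 43 mm.
- shelf_front (a point): Middle of the lower front edge of the shelf's first slat: x = -100 mm, y = 0, z = 100 mm in the shelf's frame. What lies nearer the robot than this edge line is in front of the shelf.
- tier: The single open bamboo steamer tier on the worktop under one half of the shelf (left or right): round tray, 130 mm outside diameter, 36 mm high, wall 8 mm thick (inside diameter 114 mm), inner floor 8 to 10 mm above its underside, 0.11 to 0.23 kg. Origin at the centre of its underside, z up. At the start its near wall is 25 to 45 mm behind the shelf's front edge.
- ladle: Steel ladle, 200 mm long, 100 g, lying level on its bowl and hook tip, bowl under the half of the shelf where the tier is not, hooked half sticking out 90 to 110 mm towards the robot. Origin on its underside at the bowl's far end; x runs from bowl to hook (at the start within 0.2 rad of the shelf's -x), z up. Handle: straight level bar, 12 mm wide (y), 8 mm high, its middle at z = 38 mm.
- ladle_grip (a point): Middle of the ladle's handle close to the bowl: x = 70 mm, z = 38 mm in the ladle's frame; where to hold it for hooking. The ladle's centre of mass lies within about 25 mm of this along the handle.
- ladle_hook (a point): Lower tip of the ladle's hook, x = 197 mm, z = 0 in the ladle's frame. The hook is the handle's end bent straight down: 6 mm thick (x = 194 to 200 mm), 12 mm wide, reaching 34 mm below the handle.
- ladle_bowl (a point): Centre of the underside of the ladle's bowl, x = 26 mm, z = 0 in the ladle's frame. The bowl is round, flat-bottomed, open at the top, 52 mm across and 36 mm high.
- plate: Loose white ceramic plate, 160 mm across, 20 mm high, on the worktop at one side in front of the shelf (about 0.4 m to the left or right). Origin at the centre of its underside. To be left alone.
- bottle: Loose empty clear plastic soap bottle with a white push pump, 64 mm across, 180 mm high, light, on the worktop at the other side. Origin at the centre of its underside. To be left alone.
- stack: Stack of three closed-up bamboo steamer tiers with a lid, 150 mm across, about 190 mm high, loose on top of the shelf near its -y end. Origin at the centre of its underside, 115 mm above the worktop. To be left alone.
Things that resemble listed ones, but are neither listed nor needed, are in the scene too. There is more than one size of the ladle; the job needs the larger.

How it is judged:
By the outcome, as a careful person would: the job done as asked, in the order asked, and still so for the second after the job is handed in, with the robot touching nothing.
It also fails if it takes over 64 s, if anything falls off the work surface, if the arm or the gripper's body presses on something with over 40 N, if the wrist force passes 120 N, or if a joint passes its speed limit or range.

## Working session

There is one attempt and no reset: what is moved stays moved. The work goes in short steps, Python scripts to look and compute and a shell command to move; the robot and the scene stay as the last step left them, time stands still between calls to the robot, and variables do not carry over. Pictures are saved under pics/ and viewed, and the job is handed in when it is done.

```bash
ls; mkdir -p pics; python3 - <<'E'
from rig import r,eyes,spotter
import cv2
for n in ("scene","top"):
    d=eyes.read_camera(n); cv2.imwrite(f"pics/{n}0.png",d["img"]); print(n,d["camera_matrix"],d["origin"],d["attitude"])
print(r.observe(), r.grasp_offset)
E
```

```text
pics
scene [[394.32047078   0.         319.81189102]
 [  0.         394.32047078 202.93069162]
 [  0.           0.           1.        ]] [1133.77429105  -57.90655177  884.91767829] [[ 1.11656869e-01  7.82893042e-01 -6.12054922e-01]
 [ 9.93746776e-01 -8.77799146e-02  6.90074826e-02]
 [ 2.99349209e-04 -6.15932765e-01 -7.87798667e-01]]
top [[451.94564703   0.         316.31057982]
 [  0.         451.94564703 200.6314069 ]
 [  0.           0.           1.        ]] [ 325.44425465    3.8376435  1162.70698122] [[ 0.02189869 -0.9834612   0.17979021]
 [-0.99971465 -0.0198241   0.01332781]
 [-0.0095432  -0.18003076 -0.98361469]]
{'time_s': 0.1, 'joints': array([-82.53699432,  24.93390509,   1.43257477,  90.18402421,
        -0.66601469,  64.97313989,  -4.30306792]), 'joint_vel': array([-7.59008796e-02, -7.97961564e-02,  8.67992868e-05, -4.95960146e-02,
        1.43802903e-02, -1.89095185e-02, -6.11849531e-02]), 'effort': array([ 2.64660339e-03, -6.69120741e+01,  9.87702124e-01, -3.15143716e+01,
       -6.05011219e-02,  3.74969118e-02,  7.01020076e-05]), 'tcp_pos': array([144.17665656, 607.66992648, 226.00719249]), 'orientation': array([[-2.13032910e-04,  2.30861531e-01,  9.72986592e-01],
       [-1.42820122e-03,  9.72985551e-01, -2.30861597e-01],
       [-9.99998957e-01, -1.43880176e-03,  1.22438777e-04]]), 'wrist_force': array([-0.19290193, -0.70826791,  0.33466286]), 'torque': array([-0.02135394,  0.0501357 ,  0.03236799]), 'grip_width': 91.91834762834438} 18.8
```

View pics/scene0.png

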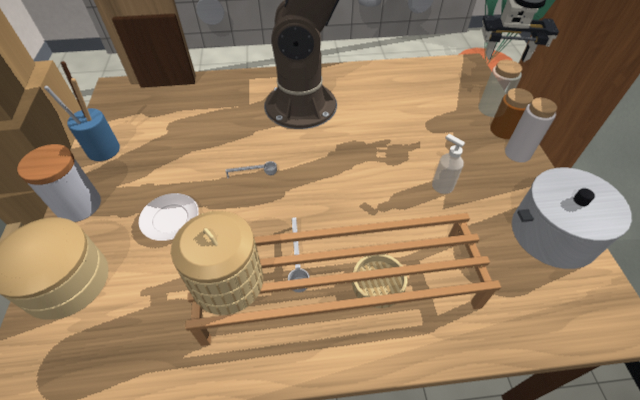

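View pics/top0.png

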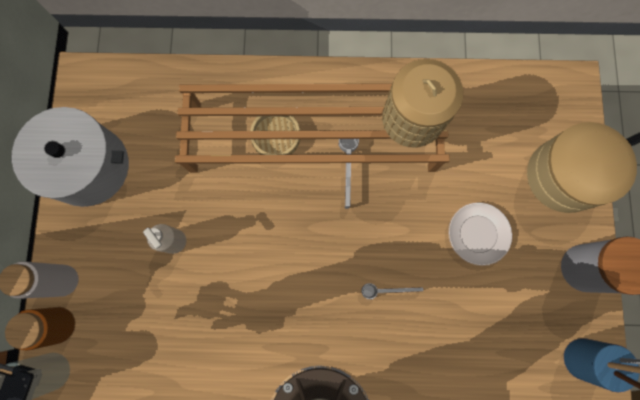

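Top: shelf front slat at row ~158, tier around (275,134), ladle bowl (348,145) with hook (348,206), small decoy ladle (370–425,291), plate (480,233), bottle (160,238), stack (423,100).

```bash
cat > h.py <<'E'
from rig import r,eyes,spotter
import numpy as np,cv2
def cam(n):
    d=eyes.read_camera(n); return d
def unproj(d,uv,z):
    K=np.array(d["camera_matrix"]);R=np.array(d["attitude"]);o=np.array(d["origin"])
    v=R@np.linalg.inv(K)@np.array([uv[0],uv[1],1.]); return (o+v*(z-o[2])/v[2])
def proj(d,p):
    K=np.array(d["camera_matrix"]);R=np.array(d["attitude"]);o=np.array(d["origin"])
    q=K@(R.T@(np.array(p,float)-o)); return q[:2]/q[2]
E
python3 - <<'E'
from h import *
np.set_printoptions(precision=1,suppress=True)
Z=dict(shelf_front=100,tier=0,ladle=0,ladle_grip=38,ladle_hook=0,ladle_bowl=0,plate=0,bottle=0,stack=115)
for n in ("scene","top"):
    d=cam(n)
    for t,z in Z.items():
        for k in spotter.pinpoint(t,n)[:3]:
            p=k["position"]; print(n,t,round(k["score"],2),np.array(p),unproj(d,(p[1],p[0]),z))
    for t in ("tier","ladle","shelf"):
        for k in spotter.spot_in(t,n)[:3]: print(n,t,k["score"],np.array(k["rect"]))
    img=d["img"]
    c=img[50:230,150:470] if n=="top" else img[180:350,170:510]
    cv2.imwrite(f"pics/{n}_crop.png",cv2.resize(c,None,fx=2.35,fy=2.35,interpolation=cv2.INTER_CUBIC))
E
```

```text
scene ladle 0.8 [168.1 275.1] [ 296.6 -101.2    0. ]
scene ladle 0.55 [294.4 302. ] [719.7 -54.3   0. ]
scene ladle_grip 0.8 [165.1 257.9] [ 314.8 -149.2   38. ]
scene ladle_grip 0.74 [260.6 297.9] [647.8 -57.   38. ]
scene ladle_hook 0.78 [173.7 229.8] [ 304.5 -238.3    0. ]
scene ladle_bowl 0.69 [170.5 270.8] [ 305.1 -114.7    0. ]
scene ladle_bowl 0.6 [282.  297.6] [685.8 -62.3   0. ]
scene plate 0.56 [217.3 170. ] [ 450.2 -398.3    0. ]
scene bottle 0.57 [185.3 442.1] [420.8 385.8   0. ]
scene stack 0.62 [278.4 227.1] [ 718.6 -212.1  115. ]
scene tier 0.74 [351.4 255.2 410.8 307.5]
scene tier 0.34 [184.9 213.2 502.3 345.7]
scene ladle 0.92 [290.2 220.1 307.1 290.9]
scene ladle 0.88 [223.6 158.8 276.7 176.2]
scene shelf 0.83 [182.1 212.4 501.2 343.4]
top shelf_front 0.64 [160.3 312.6] [619.1  29.4 100. ]
top tier 0.57 [137.7 275.7] [707.6 132.4   0. ]
top ladle 0.94 [292.2 359.5] [305.7 -94.4   0. ]
top ladle_grip 0.95 [154.5 349.8] [653.6 -64.5  38. ]
top ladle_grip 0.81 [291.7 381.7] [ 308.7 -145.2   38. ]
top ladle_grip 0.41 [205.3 346.1] [520.6 -56.4  38. ]
top ladle_hook 0.82 [289.4 417.8] [ 315.8 -241.     0. ]
top ladle_hook 0.78 [207.3 345.9] [521.9 -57.9   0. ]
top ladle_bowl 0.86 [143.9 349.3] [694.  -65.3   0. ]
top ladle_bowl 0.76 [289.2 368.5] [ 313.6 -117.     0. ]
top plate 0.59 [234.  476.9] [ 459.1 -395.3    0. ]
top bottle 0.89 [242.1 176.5] [422.  377.9   0. ]
top stack 0.62 [118.2 412.5] [ 725.5 -211.5  115. ]
top tier 0.62 [251.2 115.3 297.9 153.2]
top tier 0.36 [340.3 137.5 358.4 208.2]
top ladle 0.94 [336.8 138.1 358.5 208.7]
top ladle 0.78 [361.1 286.2 424.6 297.5]
top ladle 0.74 [253.  116.1 297.4 152.4]
top shelf 0.59 [174.1  81.7 449.3 174.2]
```

```bash
sleep 1
```

```text
(no output)
```

View pics/top_crop.png

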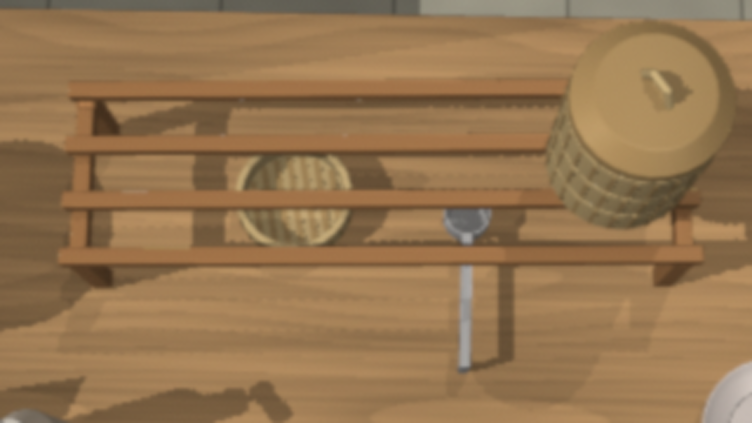

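View pics/scene_crop.png

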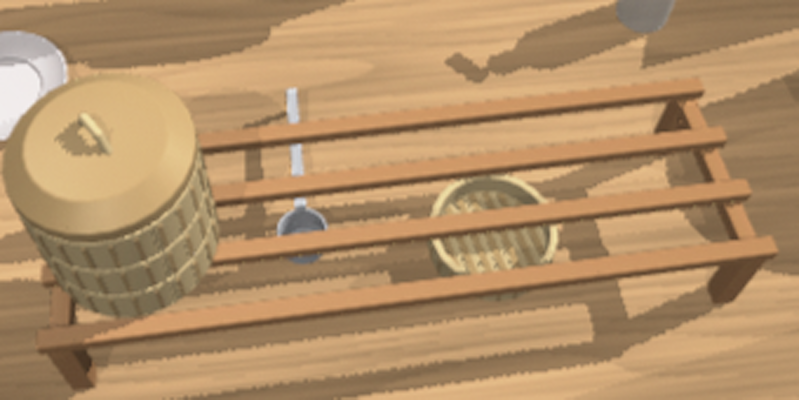

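```bash
python3 - <<'E'
from h import *
np.set_printoptions(precision=1,suppress=True)
d=cam("top"); s=cam("scene")
for c in [(58,264),(702,262)]:
    print(unproj(d,(150+(c[0]+.5)/2.35-.5,50+(c[1]+.5)/2.35-.5),100))
def model(d,yaw,cx,cy):
    R=np.array([[np.cos(yaw),-np.sin(yaw),0],[np.sin(yaw),np.cos(yaw),0],[0,0,1]])
    return lambda p: proj(d,R@np.array(p,float)+[cx,cy,0])
d1=dict(top=d,scene=s)
import itertools
def draw(name,sh,tier,lad,off,sc=2.35,siz=None):
    dd=d1[name]; (x0,x1,y0,y1)=off
    im=cv2.resize(dd["img"][y0:y1,x0:x1],None,fx=sc,fy=sc,interpolation=cv2.INTER_CUBIC)
    T=lambda uv:tuple(int(round(v)) for v in (((uv[0]-x0+.5)*sc-.5),((uv[1]-y0+.5)*sc-.5)))
    f=model(dd,*sh)
    for x in (-100,-82,82,100):
        for z in (100,115):
            cv2.line(im,T(f((x,-330,z))),T(f((x,330,z))),(255,0,0),1)
    a=np.linspace(0,2*np.pi,60)
    for rr,z in((65,36),(57,36),(65,0)):
        pts=np.array([T(proj(dd,(tier[0]+rr*np.cos(t),tier[1]+rr*np.sin(t),z))) for t in a]); cv2.polylines(im,[pts],True,(0,0,255),1)
    f=model(dd,*lad)
    for y in (-6,6): cv2.line(im,T(f((52,y,42))),T(f((200,y,42))),(0,255,0),1)
    cv2.line(im,T(f((200,-6,42))),T(f((200,6,42))),(0,255,0),1)
    pts=np.array([T(f((26+26*np.cos(t),26*np.sin(t),36))) for t in a]); cv2.polylines(im,[pts],True,(0,255,0),1)
    cv2.imwrite(f"pics/{name}_ov1.png",im)
lad=(np.pi-0.02,719,-66); 
sh=(0.0,720,10); tier=(711,131)
draw("top",sh,tier,lad,(150,470,50,230)); draw("scene",sh,tier,lad,(170,510,180,350))
E
```

```text
[608.2 366.  100. ]
[ 623.2 -299.6  100. ]
```

```bash
sleep 1
```

```text
(no output)
```

View pics/top_ov1.png

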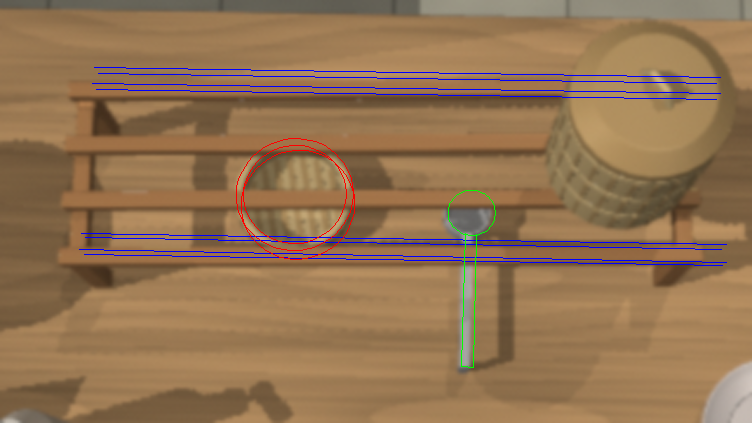

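View pics/scene_ov1.png

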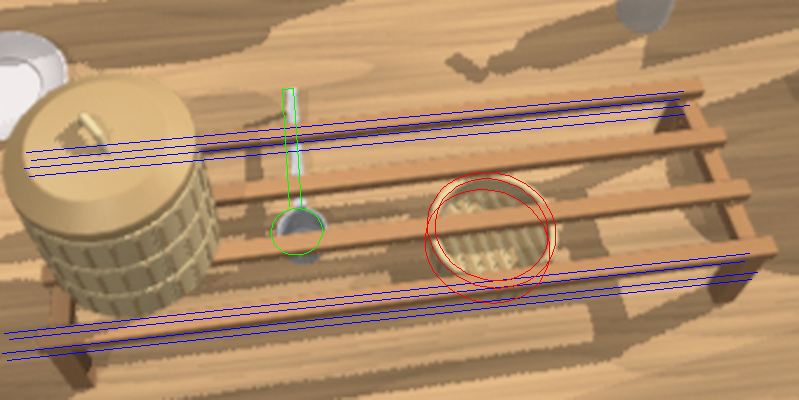

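```bash
python3 -m handwheel '[{"slide":[0,0,0],"roll":-0.117},{"slide":[0,0,0],"roll":-0.117},{"slide":[0,-3.4,2.05],"roll":0},{"slide":[0,-3.4,2.05],"roll":0},{"slide":[0,-3.4,2.05],"roll":0},{"slide":[0,-3.4,2.05],"roll":0}]' 0 30
python3 -c "
from h import *
s=r.observe();print(s['orientation'].round(3),s['joints'])"
```

```text
time_s: 2.0
tcp_pos: [222.5, 476.5, 224.7]
orientation: [[-0.004, -0.027, 1.0], [0.004, 1.0, 0.027], [-1.0, 0.004, -0.004]]
wrist_force: [1.0, 0.4, 0.2]
grip_width: 91.6
[[-0.004 -0.027  1.   ]
 [ 0.004  1.     0.027]
 [-1.     0.004 -0.004]] [-7.00518026e+01  1.58332859e+01 -6.94713847e-01  1.04090647e+02
 -9.28717872e-02  5.99456444e+01  2.08936316e+01]
```

```bash
python3 -m handwheel '[{"slide":[0,-3.5,2.1],"roll":0.025},{"slide":[0,-3.5,2.1],"roll":0},{"slide":[0,-3.5,2.1],"roll":0},{"slide":[0,-3.5,2.1],"roll":0},{"slide":[0,-3.5,2.1],"roll":0},{"slide":[0,-3.5,2.1],"roll":0},{"slide":[0,-3.5,2.1],"roll":0},{"slide":[0,-3.5,2.1],"roll":0}]'
python3 -m handwheel '[{"slide":[0,-3.5,2.0],"roll":0},{"slide":[0,-3.5,2.0],"roll":0},{"slide":[0,-3.5,2.0],"roll":0},{"slide":[0,-3.5,2],"roll":0},{"slide":[0,-3.5,2],"roll":0},{"slide":[0,-3.5,2],"roll":0},{"slide":[0,-3.5,2],"roll":0}]'
python3 -c "
from h import *
s=r.observe();print(s['joints'].round(1))"
```

```text
time_s: 2.67
tcp_pos: [393.8, 189.8, 224.6]
orientation: [[-0.0, -0.003, 1.0], [0.009, 1.0, 0.003], [-1.0, 0.009, -0.0]]
wrist_force: [1.6, -0.4, 0.2]
grip_width: 91.8
time_s: 3.25
tcp_pos: [537.5, -64.1, 225.1]
orientation: [[0.007, -0.005, 1.0], [0.012, 1.0, 0.005], [-1.0, 0.012, 0.007]]
wrist_force: [0.9, 0.3, -0.5]
grip_width: 91.9
[-16.6  17.4  23.7 103.7  -8.8  60.2 100.7]
```

```bash
python3 -m handwheel '[{"slide":[4,0.4,0.7],"roll":0},{"slide":[4,0,0],"roll":0},{"slide":[4,0,0],"roll":0},{"slide":[4,0,0],"roll":0},{"slide":[2.8,0,0],"roll":0},{"slide":[1,0,0],"roll":0},{"slide":[0,0,0],"roll":0}]'
python3 - <<'E'
from h import *
for n in("top","scene"):
    d=cam(n); c=d["img"][80:260,220:480] if n=="top" else d["img"][150:320,200:460]
    cv2.imwrite(f"pics/{n}2.png",cv2.resize(c,None,fx=3,fy=3))
E
```

```text
time_s: 3.83
tcp_pos: [556.4, -73.2, 22.7]
orientation: [[0.021, 0.011, 1.0], [0.005, 1.0, -0.011], [-1.0, 0.005, 0.021]]
wrist_force: [0.2, 0.7, 0.6]
grip_width: 92.0
```

```bash
sleep 1
```

```text
(no output)
```

View pics/scene2.png

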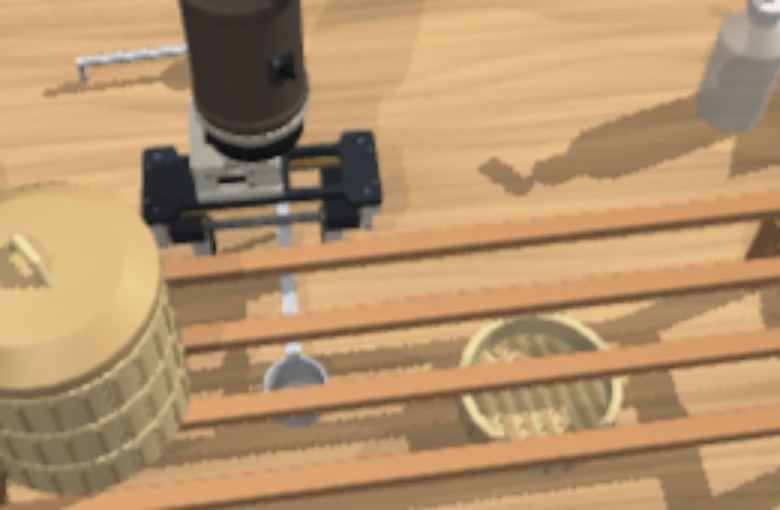

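The scene view shows the handle between the open fingers (handle at ~(285,230)), with the gripper in front of the first slat.

```bash
python3 -m handwheel '[{"slide":[0.2,1.2,-1.0],"roll":0},{"slide":[0,0,0],"roll":0},{"slide":[0,0,0],"roll":0}]'
python3 -m handwheel '[{"slide":[0,0,0],"roll":0},{"slide":[0,0,0],"roll":0},{"slide":[0,0,0],"roll":0},{"slide":[0,0,0],"roll":0},{"slide":[0,0,0],"roll":0},{"slide":[0,0,0],"roll":0}]' 1 30
```

```text
time_s: 4.18
tcp_pos: [550.9, -61.5, 27.0]
orientation: [[0.031, 0.011, 0.999], [0.005, 1.0, -0.012], [-0.999, 0.005, 0.031]]
wrist_force: [-0.2, -0.7, 0.2]
grip_width: 92.1
time_s: 4.68
tcp_pos: [554.9, -62.4, 31.5]
orientation: [[0.04, 0.011, 0.999], [0.005, 1.0, -0.012], [-0.999, 0.005, 0.04]]
wrist_force: [-0.8, 0.2, -0.1]
grip_width: 56.4
```

```bash
python3 - <<'E'
from h import *
np.set_printoptions(precision=3,suppress=True)
for i in range(4):
    s=r.observe();print(s['time_s'],s['grip_width'],s['tcp_pos'],s['joints'],s['joint_vel'],s['orientation'][:,0])
    d=cam("top");d=cam("scene")
E
```

```text
4.6833 56.402747670519865 [554.94  -62.381  31.542] [-11.797  32.265  17.968 113.807 -17.769  34.208 107.335] [ 0.08  -0.071  0.13  -0.057  0.077  0.087  0.108] [ 0.04   0.005 -0.999]
4.7833 48.238888350733966 [554.842 -62.351  31.399] [-11.798  32.277  17.966 113.813 -17.772  34.204 107.336] [-0.015  0.126 -0.097  0.153  0.031 -0.114 -0.088] [ 0.039  0.005 -0.999]
4.8833 40.400259842864564 [554.689 -62.245  31.306] [-11.802  32.281  17.959 113.824 -17.771  34.204 107.334] [ 0.019  0.029 -0.077  0.027  0.075 -0.034 -0.021] [ 0.039  0.005 -0.999]
4.9833 32.56755718930802 [554.666 -62.207  31.281] [-11.806  32.282  17.959 113.827 -17.773  34.203 107.335] [-0.105 -0.021  0.065 -0.006  0.013  0.111 -0.047] [ 0.039  0.005 -0.999]
```

```bash
python3 -m handwheel '[{"slide":[0.8,0,-0.5],"roll":0},{"slide":[0.6,0,-0.5],"roll":0}]'
python3 - <<'E'
from h import *
np.set_printoptions(precision=3,suppress=True)
for i in range(4):
    d=cam("top");d=cam("scene")
    s=r.observe();print(s['time_s'],s['grip_width'],s['tcp_pos'],s['wrist_force'],s['orientation'][:,0])
c=d["img"][150:320,200:460]
cv2.imwrite(f"pics/scene3.png",cv2.resize(c,None,fx=3,fy=3))
E
```

```text
time_s: 5.25
tcp_pos: [547.1, -61.8, 17.4]
orientation: [[0.043, 0.011, 0.999], [0.005, 1.0, -0.011], [-0.999, 0.005, 0.043]]
wrist_force: [3.8, 6.5, 41.8]
grip_width: 11.5
5.35 11.351481164429197 [547.238 -61.574  17.563] [2.372 2.063 3.842] [ 0.044  0.005 -0.999]
5.45 11.652157253130182 [547.18  -61.625  17.581] [2.234 1.429 3.027] [ 0.043  0.005 -0.999]
5.55 11.413791296554736 [547.045 -61.852  17.605] [1.656 1.771 2.291] [ 0.043  0.005 -0.999]
5.65 11.391746585298321 [546.864 -62.011  17.611] [1.264 0.439 1.363] [ 0.042  0.005 -0.999]
```

```bash
sleep 1
```

```text
(no output)
```

View pics/scene3.png

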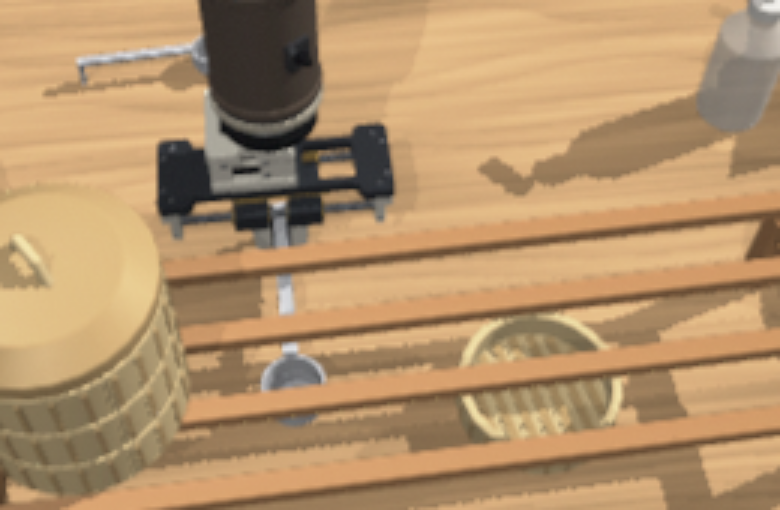

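Fingers are shut on the handle (11.4 mm wide, as the 12 mm bar); bowl still at (293,385). Drawing it out.

```bash
python3 -m handwheel '[{"slide":[0,0,-1.5],"roll":0},{"slide":[0,0,-3],"roll":0},{"slide":[0,0,-3],"roll":0},{"slide":[0,0,-3],"roll":0},{"slide":[0,0,-2.5],"roll":0},{"slide":[0,0,-1.5],"roll":0}]' 1 40
python3 - <<'E'
from h import *
np.set_printoptions(precision=3,suppress=True)
d=cam("top");d2=cam("scene")
s=r.observe();print(s['time_s'],s['grip_width'],s['tcp_pos'],s['wrist_force'],s['orientation'][:,0],s['joints'])
cv2.imwrite(f"pics/scene4.png",cv2.resize(d2["img"][120:320,200:460],None,fx=3,fy=3))
cv2.imwrite(f"pics/top4.png",cv2.resize(d["img"][80:280,220:480],None,fx=3,fy=3))
E
```

```text
time_s: 6.15
tcp_pos: [429.7, -65.0, 18.4]
orientation: [[0.1, 0.011, 0.995], [-0.005, 1.0, -0.011], [-0.995, -0.004, 0.1]]
wrist_force: [6.4, 0.3, 9.0]
grip_width: 11.5
6.25 11.096450169037821 [427.633 -64.967  17.936] [ 1.026 -1.551  9.751] [ 0.096 -0.004 -0.995] [ -9.664  24.588  14.207 133.98  -19.973  17.543 111.17 ]
```

```bash
sleep 1
```

```text
(no output)
```

View pics/scene4.png

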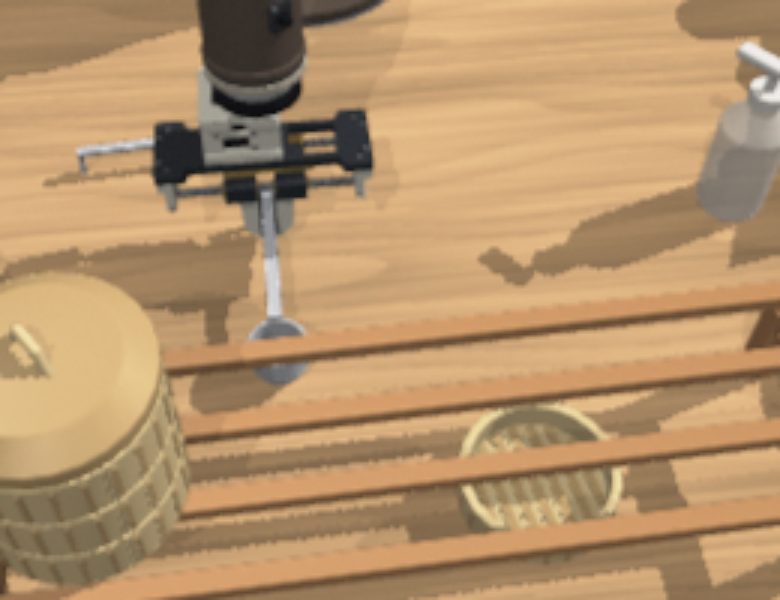

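View pics/top4.png

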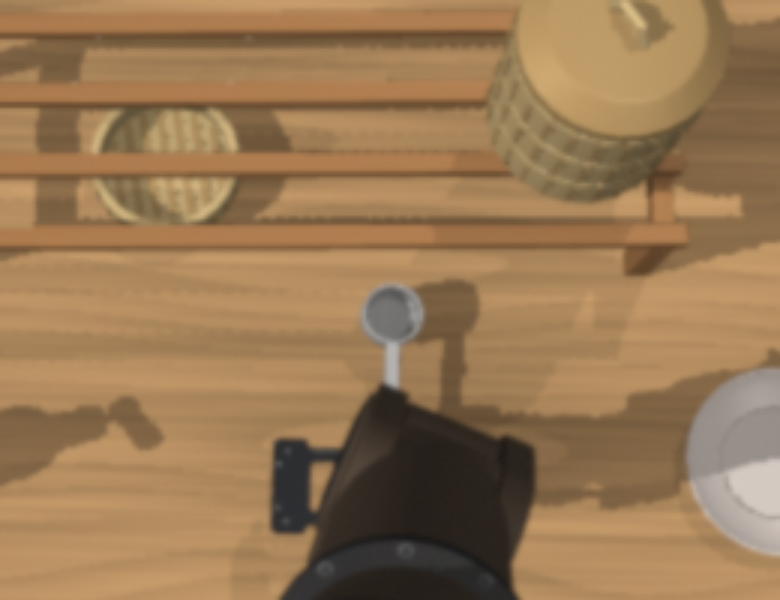

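The ladle's bowl is at (392,313) in the top crop, just in front of the slat; the tool has picked up some tilt (0.1 rad), so I'll test how it responds before laying down.

```bash
cat > st.py <<'E'
from h import *
np.set_printoptions(precision=3,suppress=True)
d=cam("top")
s=r.observe();print(round(s['time_s'],2),round(s['grip_width'],1),s['tcp_pos'].round(1),s['wrist_force'].round(1),"xax",s['orientation'][:,0],"yax",s['orientation'][:,1],s['joints'].round(1))
E
python3 -m handwheel '[{"slide":[-2,0,0],"roll":0}]'; python3 st.py
python3 -m handwheel '[{"slide":[-2,0,0],"roll":0}]'; python3 st.py
python3 -m handwheel '[{"slide":[0,0,0],"roll":0}]'; python3 st.py
```

```text
time_s: 6.33
tcp_pos: [424.2, -65.2, 36.4]
orientation: [[0.093, 0.012, 0.996], [-0.005, 1.0, -0.012], [-0.996, -0.003, 0.093]]
wrist_force: [-0.2, -0.5, -0.2]
grip_width: 11.5
6.38 11.1 [424.8 -65.5  39.8] [ 1.  -0.2  1.2] xax [ 0.096 -0.004 -0.995] yax [ 0.014  1.    -0.003] [-12.1  21.7  17.2 133.6 -18.1  21.  109.5]
time_s: 6.47
tcp_pos: [421.1, -65.6, 58.5]
orientation: [[0.092, 0.014, 0.996], [-0.004, 1.0, -0.013], [-0.996, -0.003, 0.092]]
wrist_force: [-0.5, -0.1, -0.2]
grip_width: 11.4
6.52 11.8 [421.9 -66.   62. ] [-0.1 -1.3  1.3] xax [ 0.095 -0.004 -0.995] yax [ 0.015  1.    -0.002] [-14.5  18.8  20.  133.  -15.8  24.6 107.5]
time_s: 6.6
tcp_pos: [421.8, -66.2, 62.7]
orientation: [[0.096, 0.015, 0.995], [-0.004, 1.0, -0.015], [-0.995, -0.002, 0.096]]
wrist_force: [0.5, -0.1, -1.6]
grip_width: 11.4
6.65 11.0 [421.6 -66.2  62.4] [ 0.3  0.5 -0.7] xax [ 0.095 -0.004 -0.995] yax [ 0.016  1.    -0.002] [-14.5  18.7  20.  133.1 -15.8  24.6 107.5]
```

```bash
python3 -m handwheel '[{"slide":[-4,0,0],"roll":0},{"slide":[-4,0,0],"roll":0},{"slide":[-4,0,0],"roll":0},{"slide":[-4,0,0],"roll":0},{"slide":[-4,0,0],"roll":0}]'; python3 st.py
```

```text
time_s: 7.07
tcp_pos: [394.7, -66.8, 255.4]
orientation: [[0.064, 0.018, 0.998], [-0.013, 1.0, -0.018], [-0.998, -0.012, 0.064]]
wrist_force: [0.7, 1.8, -1.6]
grip_width: 11.3
7.12 11.5 [397.6 -67.1 262.2] [ 4.  -1.   6.4] xax [ 0.073 -0.012 -0.997] yax [ 0.019  1.    -0.01 ] [-26.2  -2.8  27.1 120.    2.2  58.4  88.7]
```

```bash
python3 -m handwheel '[{"slide":[0,0,4],"roll":0},{"slide":[0,0,4],"roll":0},{"slide":[0,0,4],"roll":0}]'; python3 st.py
```

```text
time_s: 7.37
tcp_pos: [512.4, -68.4, 272.1]
orientation: [[0.073, 0.017, 0.997], [-0.004, 1.0, -0.017], [-0.997, -0.002, 0.073]]
wrist_force: [-0.5, -0.7, -0.6]
grip_width: 11.6
7.42 11.0 [520.5 -67.5 272. ] [11.   1.   4.5] xax [ 0.078 -0.007 -0.997] yax [ 0.015  1.    -0.005] [-23.8  10.7  30.1 105.7  -6.3  60.6  97.8]
```

```bash
python3 -m handwheel '[{"slide":[0,0,-4],"roll":0},{"slide":[0,0,-4],"roll":0},{"slide":[0,0,-4],"roll":0}]'; python3 st.py
```

```text
time_s: 7.67
tcp_pos: [408.2, -65.2, 257.7]
orientation: [[0.075, 0.012, 0.997], [-0.016, 1.0, -0.011], [-0.997, -0.015, 0.075]]
wrist_force: [-0.5, 0.4, -0.0]
grip_width: 11.3
7.72 11.2 [398.  -65.9 255. ] [-10.4  -1.6  -5.5] xax [ 0.065 -0.014 -0.998] yax [ 0.014  1.    -0.013] [-27.5  -2.1  28.3 120.4   2.1  57.7  89.1]
```

```bash
H="python3 -m handwheel"; 
python3 -m handwheel '[{"slide":[4,0,-0.3],"roll":0}]' >/dev/null; python3 st.py
python3 -m handwheel '[{"slide":[4,0,-0.3],"roll":0}]'>/dev/null; python3 st.py
python3 -m handwheel '[{"slide":[4,0,-0.3],"roll":0}]'>/dev/null; python3 st.py
python3 -m handwheel '[{"slide":[4,0,-0.3],"roll":0}]'>/dev/null; python3 st.py
```

```text
7.85 11.4 [393.  -65.8 212.8] [ -7.2   1.7 -10. ] xax [ 0.058 -0.013 -0.998] yax [ 0.013  1.    -0.012] [-26.9   0.8  29.1 124.6   0.3  51.3  91.3]
7.98 11.5 [389.2 -65.9 171.6] [-5.9  1.6 -8.4] xax [ 0.052 -0.013 -0.999] yax [ 0.012  1.    -0.012] [-26.1   4.5  29.7 128.3  -2.4  44.8  94.5]
8.12 11.3 [385.9 -66.1 130.5] [-5.4  1.5 -7.3] xax [ 0.044 -0.015 -0.999] yax [ 0.01   1.    -0.014] [-24.7   9.1  29.6 131.4  -6.2  38.2  98.7]
8.25 11.2 [382.6 -66.6  88.9] [-5.2 -0.  -8. ] xax [ 0.035 -0.017 -0.999] yax [ 0.009  1.    -0.017] [-22.2  14.3  28.  134.1 -11.2  31.6 103.9]
```

```bash

python3 -m handwheel '[{"slide":[3,0,0],"roll":0}]' >/dev/null; python3 st.py
python3 -m handwheel '[{"slide":[1.5,0,0],"roll":0},{"slide":[1.5,0,0],"roll":0}]'>/dev/null; python3 st.py; python3 st.py
```

```text
8.38 11.5 [381.7 -66.9  54. ] [-3.   0.2 -5.6] xax [ 0.026 -0.019 -0.999] yax [ 0.007  1.    -0.019] [-19.1  19.1  25.1 135.6 -15.9  26.3 108.5]
8.6 11.0 [382.5 -66.5  23.4] [-0.6  0.6 -2.8] xax [ 0.02  -0.017 -1.   ] yax [ 0.007  1.    -0.017] [-15.4  23.2  20.9 136.3 -19.8  21.8 111.9]
8.65 11.2 [382.4 -66.7  24.6] [ 0.5  0.3 -1.1] xax [ 0.02  -0.017 -1.   ] yax [ 0.007  1.    -0.017] [-15.5  23.1  21.1 136.3 -19.6  21.9 111.8]
```

```bash

python3 -m handwheel '[{"slide":[0.4,0,0],"roll":0}]'; python3 - <<'E'
from h import *
d=cam("top");d2=cam("scene")
s=r.observe();print(s['tcp_pos'],s['wrist_force'])
cv2.imwrite(f"pics/scene5.png",cv2.resize(d2["img"][100:270,200:460],None,fx=3,fy=3))
E
sleep 0.5
```

```text
time_s: 8.73
tcp_pos: [383.4, -66.5, 22.2]
orientation: [[0.021, 0.008, 1.0], [-0.016, 1.0, -0.007], [-1.0, -0.016, 0.021]]
wrist_force: [0.6, -0.1, 0.3]
grip_width: 11.5
[383.60838535 -66.49515286  21.89865717] [ 0.6277181   0.01823403 -0.73013186]
```

View pics/scene5.png

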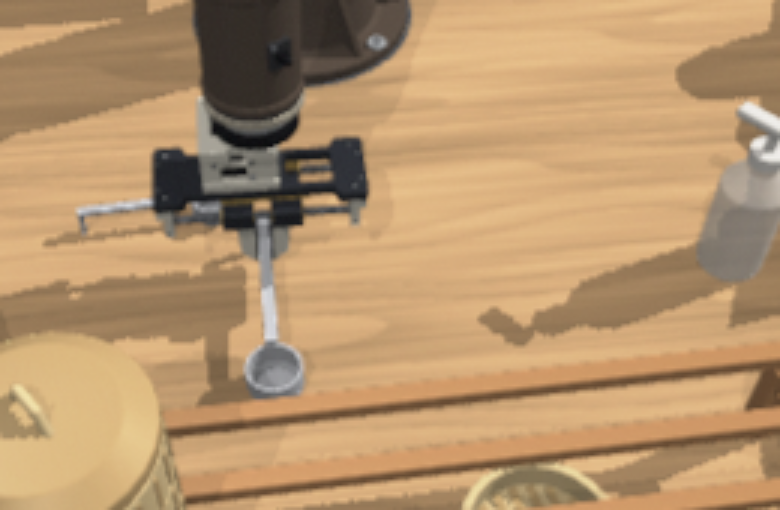

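```bash

python3 -m handwheel '[{"slide":[0.2,0,0],"roll":0}]' >/dev/null; python3 st.py
python3 -m handwheel '[{"slide":[0,0,0],"roll":0}]' 0.4 40; for i in 1 2 3 4 5 6; do python3 st.py;done
```

```text
8.97 11.0 [384.6 -66.3  20.9] [ 0.2 -0.2 -0.6] xax [ 0.024 -0.015 -1.   ] yax [ 0.007  1.    -0.015] [-14.9  23.6  20.4 136.3 -20.4  21.2 112.4]
time_s: 9.05
tcp_pos: [385.1, -66.1, 21.7]
orientation: [[0.026, 0.007, 1.0], [-0.015, 1.0, -0.007], [-1.0, -0.015, 0.026]]
wrist_force: [0.9, 0.5, -0.1]
grip_width: 14.7
9.1 17.8 [385.3 -66.1  21.7] [0.7 0.5 0.5] xax [ 0.026 -0.015 -1.   ] yax [ 0.007  1.    -0.015] [-14.9  23.5  20.4 136.3 -20.3  21.2 112.4]
9.15 21.7 [385.2 -66.2  21.6] [ 0.5  0.2 -0.3] xax [ 0.026 -0.015 -1.   ] yax [ 0.007  1.    -0.015] [-14.9  23.5  20.4 136.3 -20.4  21.2 112.4]
9.2 25.6 [385.  -66.2  21.4] [0.6 0.9 0.2] xax [ 0.025 -0.015 -1.   ] yax [ 0.007  1.    -0.015] [-14.9  23.5  20.4 136.3 -20.4  21.2 112.4]
9.25 29.5 [384.8 -66.2  21.2] [ 0.4 -0.4 -0.7] xax [ 0.025 -0.015 -1.   ] yax [ 0.007  1.    -0.015] [-14.9  23.5  20.4 136.3 -20.4  21.2 112.4]
9.3 33.7 [384.7 -66.2  21.1] [-0.3  0.7 -0.1] xax [ 0.025 -0.015 -1.   ] yax [ 0.007  1.    -0.015] [-14.9  23.5  20.4 136.3 -20.4  21.2 112.4]
9.35 37.6 [384.7 -66.3  21.1] [-0.5  0.5  0.1] xax [ 0.025 -0.015 -1.   ] yax [ 0.007  1.    -0.015] [-14.9  23.6  20.4 136.3 -20.4  21.2 112.4]
```

```bash

python3 -m handwheel '[{"slide":[-3.5,0,0],"roll":0},{"slide":[-3.5,0,0],"roll":0},{"slide":[-2,0,2],"roll":0}]' >/dev/null; python3 st.py
python3 - <<'E'
from h import *
np.set_printoptions(precision=1,suppress=True)
for n in("top","scene"):
    d=cam(n)
    for t,z in dict(ladle=0,ladle_grip=38,ladle_hook=0,ladle_bowl=0).items():
        for k in spotter.pinpoint(t,n)[:2]:
            p=k["position"]; print(n,t,round(k["score"],2),np.array(p),unproj(d,(p[1],p[0]),z))
    c=d["img"][100:300,220:480] if n=="top" else d["img"][100:270,200:460]
    cv2.imwrite(f"pics/{n}6.png",cv2.resize(c,None,fx=3,fy=3))
E
sleep 0.5
```

```text
9.65 54.8 [403.4 -66.2 112.2] [7.5 0.3 2.7] xax [ 0.017 -0.018 -1.   ] yax [ 0.009  1.    -0.018] [-24.8  14.1  30.9 129.5 -10.2  37.7 102.8]
top ladle 0.6 [193.4 346. ] [558.8 -57.8   0. ]
top ladle_hook 0.5 [288.4 422.4] [ 318.5 -252.7    0. ]
top ladle_bowl 0.63 [203.4 348.7] [532.3 -65.1   0. ]
scene ladle 0.71 [168.7 275.5] [ 299.2 -100.1   -0. ]
scene ladle 0.59 [241.8 295.7] [568.8 -58.3   0. ]
scene ladle_grip 0.89 [206.6 291.6] [479.8 -61.   38. ]
scene ladle_grip 0.8 [168.5 259.2] [ 329.  -145.7   38. ]
scene ladle_hook 0.53 [173.8 229.2] [ 304.7 -240.1   -0. ]
scene ladle_bowl 0.68 [172.2 271.2] [ 312.3 -113.7    0. ]
```

View pics/top6.png

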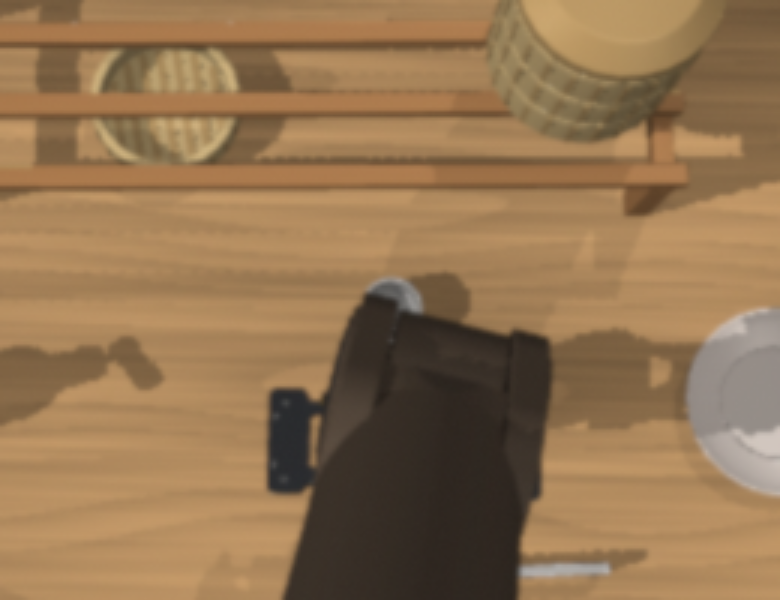

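View pics/scene6.png

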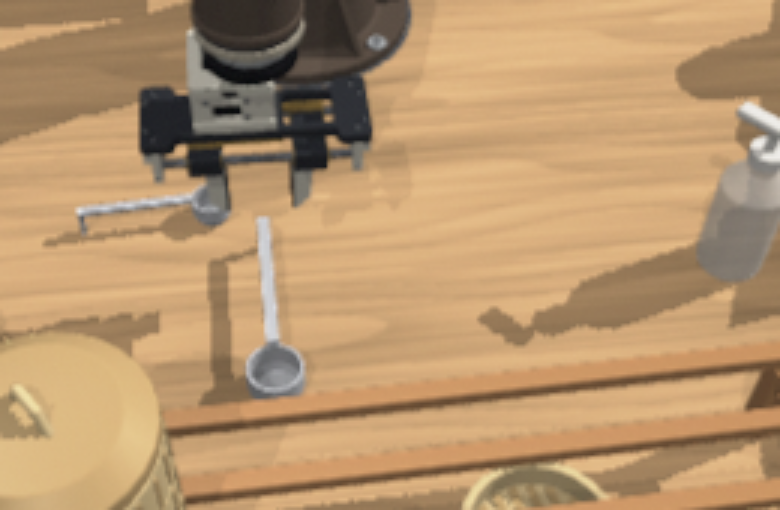

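```bash

python3 -m handwheel '[{"slide":[0,0,4],"roll":0}]' >/dev/null; python3 st.py
python3 -m handwheel '[{"slide":[0,0,3.7],"roll":0}]' >/dev/null; python3 st.py
python3 -m handwheel '[{"slide":[3.5,0,0],"roll":0}]' >/dev/null; python3 st.py
python3 -m handwheel '[{"slide":[3.5,0,0],"roll":0}]' >/dev/null; python3 st.py
```

```text
10.28 55.2 [443.5 -65.9 107.3] [13.5  1.   2.3] xax [ 0.013 -0.019 -1.   ] yax [ 0.007  1.    -0.019] [-23.1  18.3  29.9 124.6 -12.7  39.3 104.9]
10.42 55.1 [487.4 -65.7 107.9] [12.6  0.3  2.2] xax [ 0.018 -0.02  -1.   ] yax [ 0.005  1.    -0.02 ] [-21.8  21.8  29.2 119.2 -14.3  41.3 105.9]
10.55 54.7 [490.  -66.1  68.3] [-0.3  0.4 -4.2] xax [ 0.018 -0.022 -1.   ] yax [ 0.003  1.    -0.021] [-19.7  25.7  26.9 120.8 -17.4  36.1 108.7]
10.68 55.3 [488.5 -66.8  26.8] [-1.4 -0.1 -5.1] xax [ 0.012 -0.023 -1.   ] yax [ 0.002  1.    -0.023] [-17.2  29.8  24.  122.2 -20.5  31.  111.4]
```

```bash

python3 -m handwheel '[{"slide":[0.6,0.3,-0.4],"roll":0}]' >/dev/null; python3 st.py; python3 st.py
python3 -m handwheel '[{"slide":[0,0,0],"roll":0}]' 1 50; for i in 1 2 3 4 5 6 7 8 9 10 ; do python3 st.py|cut -c1-70;done
python3 - <<'E'
from h import *
d=cam("scene");c=d["img"][100:270,200:460]
cv2.imwrite(f"pics/scene7.png",cv2.resize(c,None,fx=3,fy=3))
E
sleep 0.5
```

```text
10.82 55.2 [481.1 -63.6  18.1] [-2.2  0.7 -1.8] xax [ 0.005 -0.023 -1.   ] yax [ 0.002  1.    -0.023] [-17.1  30.4  23.3 123.1 -20.9  29.8 111.4]
10.87 55.1 [481.8 -63.7  19.5] [0.7 0.1 1.1] xax [ 0.007 -0.023 -1.   ] yax [ 0.002  1.    -0.023] [-17.2  30.3  23.4 123.1 -20.9  30.  111.4]
time_s: 10.95
tcp_pos: [481.6, -63.8, 20.3]
orientation: [[0.006, 0.002, 1.0], [-0.023, 1.0, -0.002], [-1.0, -0.023, 0.006]]
wrist_force: [0.6, 0.1, 0.2]
grip_width: 51.5
11.0 48.5 [481.6 -63.7  20.4] [-0.7  0.3  0.3] xax [ 0.007 -0.023 -1. 
11.05 44.4 [482.1 -63.7  20.7] [ 0.8 -0.4  0.6] xax [ 0.008 -0.023 -1.
11.1 40.9 [482.5 -63.7  20.8] [-1.1 -0.4 -0.4] xax [ 0.009 -0.023 -1. 
11.15 37.0 [482.6 -63.7  20.7] [ 0.3  0.1 -0.6] xax [ 0.009 -0.023 -1.
11.2 32.5 [482.6 -63.6  20.6] [-0.7  0.9 -0.4] xax [ 0.009 -0.023 -1. 
11.25 28.8 [482.5 -63.7  20.5] [-0.3  0.4  0.2] xax [ 0.009 -0.023 -1.
11.3 24.8 [482.4 -63.6  20.3] [ 0.1 -0.1 -0.2] xax [ 0.008 -0.023 -1. 
11.35 21.3 [482.2 -63.6  20.1] [-0.2  0.2  0.6] xax [ 0.008 -0.023 -1.
11.4 17.2 [482.2 -63.6  19.9] [ 0.1 -0.6  0.8] xax [ 0.008 -0.023 -1. 
11.45 13.2 [482.1 -63.7  19.8] [-0.1 -0.8  1.2] xax [ 0.007 -0.023 -1.
```

View pics/scene7.png

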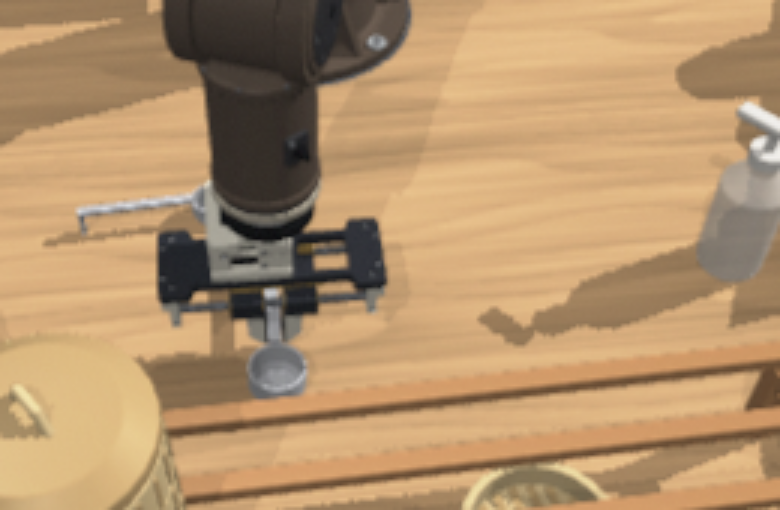

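```bash

python3 -m handwheel '[{"slide":[-3,0,0],"roll":0}]' >/dev/null; python3 st.py
python3 -m handwheel '[{"slide":[-4,0,-1.5],"roll":0}]' >/dev/null; python3 st.py
python3 -m handwheel '[{"slide":[-4,0,-3],"roll":0}]' >/dev/null; python3 st.py
python3 -m handwheel '[{"slide":[0,0,-2],"roll":0}]' >/dev/null; python3 st.py
python3 -m handwheel '[{"slide":[0,0,0],"roll":0.12},{"slide":[0,0,0],"roll":0.12},{"slide":[0,0,0],"roll":0.12},{"slide":[0,0,0],"roll":0.12}]' >/dev/null; python3 st.py
```

```text
11.63 11.4 [482.1 -63.4  52.8] [ 1.8 -0.1  2.1] xax [ 0.007 -0.023 -1.   ] yax [ 0.003  1.    -0.023] [-19.5  27.   26.3 122.  -18.5  34.4 109.3]
11.77 11.4 [466.8 -63.3  93.2] [-3.1 -0.7  3.8] xax [ 0.007 -0.023 -1.   ] yax [ 0.005  1.    -0.023] [-22.7  21.9  29.6 122.2 -15.   39.  106.5]
11.9 11.3 [440.7 -63.2 126.5] [-5.3 -0.7  1.7] xax [ 0.005 -0.022 -1.   ] yax [ 0.007  1.    -0.022] [-25.9  16.5  32.3 123.7 -11.1  42.4 103.1]
12.03 11.3 [416.7 -63.4 127.3] [-6.8 -0.5 -2.4] xax [ 0.004 -0.021 -1.   ] yax [ 0.009  1.    -0.021] [-26.9  14.2  32.9 126.5  -9.8  41.6 102. ]
12.42 11.1 [413.9 -63.1 128.3] [-1.1  0.7 -0.7] xax [ 0.007 -0.016 -1.   ] yax [ 0.491  0.871 -0.011] [-32.2  14.5  39.9 127.2 -12.7  41.8  76.8]
```

```bash

for i in 1 2; do :; done
python3 -m handwheel '[{"slide":[0,0,0],"roll":0.12},{"slide":[0,0,0],"roll":0.12},{"slide":[0,0,0],"roll":0.12},{"slide":[0,0,0],"roll":0.12},{"slide":[0,0,0],"roll":0.12}]' >/dev/null; python3 st.py
python3 -m handwheel '[{"slide":[0,0,0],"roll":0.12},{"slide":[0,0,0],"roll":0.12},{"slide":[0,0,0],"roll":0.12},{"slide":[0,0,0],"roll":0.12},{"slide":[0,0,0],"roll":0.12}]' >/dev/null; python3 st.py
```

```text
12.88 11.3 [413.4 -63.  128.4] [-0.3  0.3 -0.8] xax [ 0.008 -0.014 -1.   ] yax [0.9   0.436 0.001] [-39.   16.1  49.1 127.7 -17.   42.3  47.5]
13.35 11.5 [413.  -62.9 128.3] [ 1.2 -0.2 -0.2] xax [ 0.009 -0.012 -1.   ] yax [ 0.989 -0.146  0.01 ] [-45.6  18.9  59.1 128.1 -22.9  43.6  20.5]
```

```bash

python3 -m handwheel '[{"slide":[0,0,-4],"roll":0}]' >/dev/null; python3 st.py
python3 -m handwheel '[{"slide":[0,0,-4],"roll":0.1}]' >/dev/null; python3 st.py
python3 -m handwheel '[{"slide":[0,0,-4],"roll":0.1}]' >/dev/null; python3 st.py
python3 -m handwheel '[{"slide":[0,0,-4],"roll":0.1}]' >/dev/null; python3 st.py
```

```text
13.48 11.3 [419.7 -17.3 127.5] [ 0.5  8.9 -2.8] xax [ 0.008 -0.01  -1.   ] yax [ 0.99  -0.138  0.009] [-51.5  19.4  58.9 127.8 -23.4  43.9  15.2]
13.62 11.4 [425.7  26.3 126.7] [ 1.6  8.8 -1.5] xax [ 0.007 -0.007 -1.   ] yax [ 0.972 -0.236  0.009] [-57.5  20.9  60.3 127.  -25.5  44.7   6. ]
13.75 11.2 [435.   67.4 126.1] [ 3.4 10.6 -1. ] xax [ 0.007 -0.004 -1.   ] yax [ 0.944 -0.33   0.008] [-62.2  23.2  61.3 125.4 -28.3  46.2  -2. ]
13.88 11.1 [448.1 107.  125.7] [ 3.5 11.  -0.6] xax [ 0.008 -0.001 -1.   ] yax [ 0.907 -0.421  0.007] [-65.6  26.1  61.9 122.9 -31.3  48.1  -9.4]
```

```bash

python3 -m handwheel '[{"slide":[0,0,0],"roll":0.12},{"slide":[0,0,0],"roll":0.12},{"slide":[0,0,0],"roll":0.12}]' >/dev/null; python3 st.py
python3 -m handwheel '[{"slide":[0,0,0],"roll":0.12},{"slide":[0,0,0],"roll":0.12}]' >/dev/null; python3 st.py
```

```text
14.18 10.9 [448.5 111.9 124.6] [ 0.8  0.8 -0.9] xax [ 0.006 -0.001 -1.   ] yax [ 0.71  -0.704  0.005] [-68.6  29.6  67.5 122.8 -36.1  50.6 -24.2]
14.4 11.2 [448.  111.6 123.9] [-0.3  0.  -0.8] xax [ 0.004 -0.001 -1.   ] yax [ 0.526 -0.85   0.003] [-69.9  31.8  70.7 122.9 -38.8  52.3 -34.5]
```

```bash

python3 -m handwheel '[{"slide":[0,2.1,-3.4],"roll":0}]' >/dev/null; python3 st.py
python3 -m handwheel '[{"slide":[2,0,0],"roll":0}]' >/dev/null; python3 st.py
```

```text
14.53 11.1 [493.2 111.7 124.3] [11.3  2.7  2.6] xax [ 0.007 -0.002 -1.   ] yax [ 0.534 -0.845  0.005] [-64.4  34.8  67.5 117.3 -40.   54.8 -33.3]
14.67 11.1 [494.7 111.2 102. ] [-1.1  0.3 -4. ] xax [ 0.008 -0.003 -1.   ] yax [ 0.543 -0.84   0.007] [-62.5  36.3  64.8 118.3 -42.2  52.4 -31.1]
```

```bash

python3 -m handwheel '[{"slide":[1.2,0,0],"roll":0.12},{"slide":[1,0,0],"roll":0.12}]' >/dev/null; python3 st.py
python3 -m handwheel '[{"slide":[0.6,0,0],"roll":0.12},{"slide":[0,0,0],"roll":0.1}]' >/dev/null; python3 st.py
python3 - <<'E'
from h import *
for n in("top","scene"):
    d=cam(n)
    c=d["img"][80:260,200:460] if n=="top" else d["img"][150:330,260:520]
    cv2.imwrite(f"pics/{n}8.png",cv2.resize(c,None,fx=3,fy=3))
E
sleep 0.5
```

```text
14.88 11.5 [492.  111.2  77.8] [-7.2  1.3 -0.2] xax [ 0.001 -0.001 -1.   ] yax [ 0.332 -0.943  0.001] [-62.   40.   65.6 119.6 -47.6  52.4 -39.6]
15.1 11.2 [487.5 111.7  70.4] [-0.   1.  -0.8] xax [-0.008  0.001 -1.   ] yax [ 0.122 -0.992 -0.002] [-62.8  42.5  67.8 120.1 -50.6  54.2 -48.9]
```

View pics/top8.png

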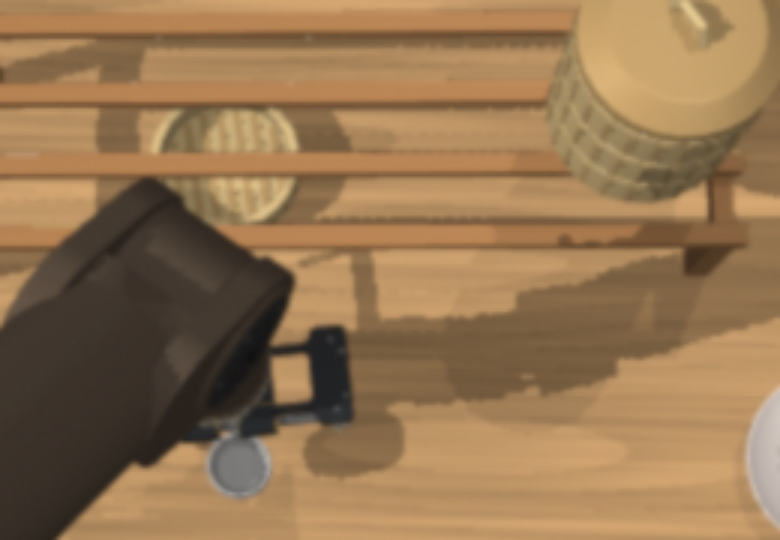

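View pics/scene8.png

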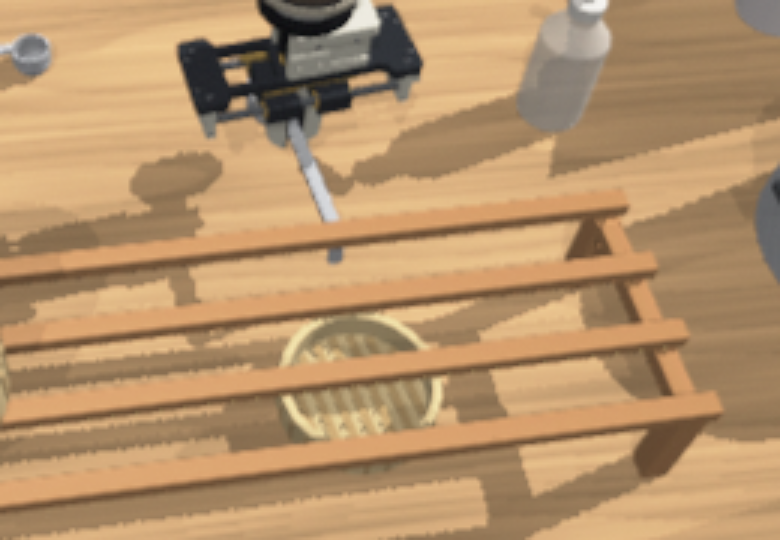

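Scene view: hook at crop (335,255), under the front slat's line and above the tier's near rim (~(345,320)); the handle points at the tier.

```bash

python3 -m handwheel '[{"slide":[0.1,-0.4,-2.7],"roll":0.05}]' >/dev/null; python3 st.py
python3 -m handwheel '[{"slide":[0.1,-0.4,-2.7],"roll":0.03}]' >/dev/null; python3 st.py;python3 st.py
python3 - <<'E'
from h import *
for n in("top","scene"):
    d=cam(n)
    c=d["img"][80:260,200:460] if n=="top" else d["img"][150:330,260:520]
    cv2.imwrite(f"pics/{n}9.png",cv2.resize(c,None,fx=3,fy=3))
E
sleep 0.5
```

```text
15.33 11.6 [519.4 120.4  70.9] [ 7.1  2.9 -0.1] xax [-0.001  0.001 -1.   ] yax [ 0.087 -0.996 -0.001] [-61.2  44.8  67.3 115.9 -51.4  56.4 -52. ]
15.47 11.0 [551.5 128.8  70.7] [7.1 4.1 0.7] xax [ 0.003  0.002 -1.   ] yax [ 0.063 -0.998 -0.002] [-59.4  47.   66.5 111.4 -52.   58.6 -54.6]
15.52 11.4 [550.  127.9  70.6] [ 0.1 -0.3 -0.6] xax [ 0.003  0.001 -1.   ] yax [ 0.065 -0.998 -0.001] [-59.4  46.9  66.6 111.7 -51.9  58.4 -54.4]
```

View pics/scene9.png

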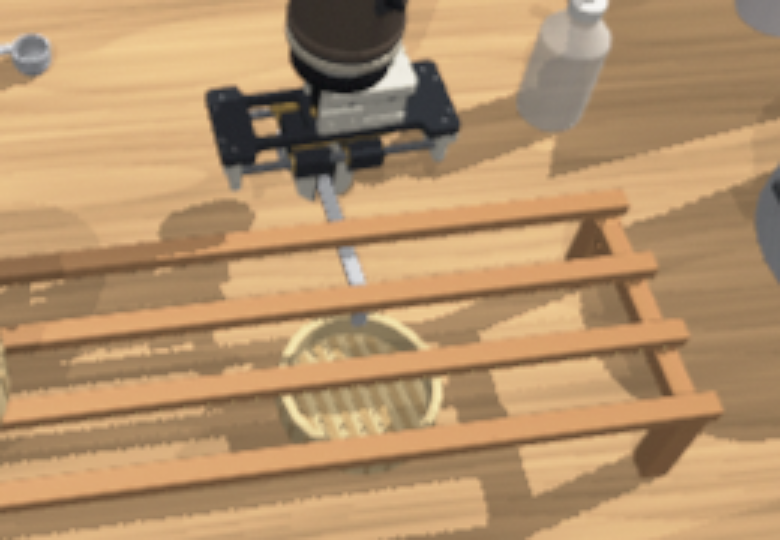

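View pics/top9.png

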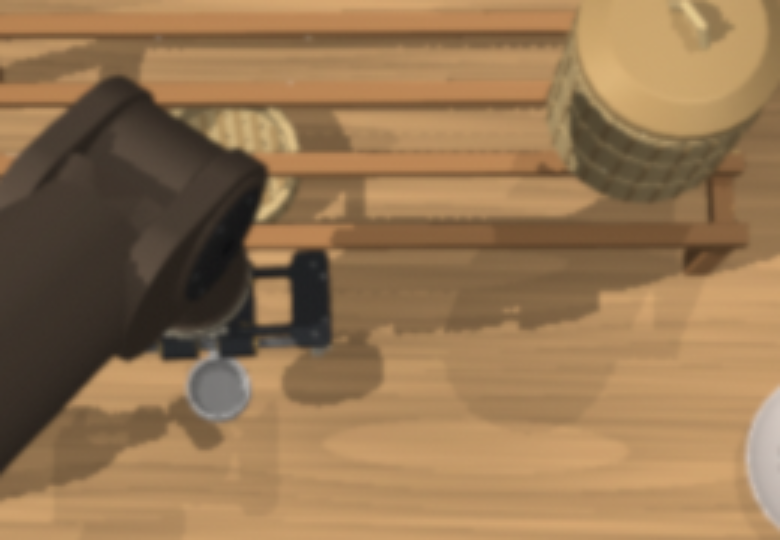

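```bash
python3 - <<'E'
from h import *
d=cam("scene")
f=lambda p:((proj(d,p)-[260,150])*3).round(0)
print("tip",f((671,136,50)),"tip top",f((671,136,92)))
for x in(646,654,711,768,776): print(x,f((x,131,36)))
for y in(66,196): print(y,f((711,y,36)))
# tier fit by mask
best=None
ks=spotter.regions_of("tier","scene"); k=max(ks,key=lambda k:k["score"] if k["mask"].sum()<3500 else 0)
m=k["mask"];print(k["score"],k["rect"],m.sum())
c=unproj(d,((k["rect"][0]+k["rect"][2])/2,k["rect"][1]),36);print(c)
E
```

```text
tip [354. 326.] tip top [360. 299.]
646 [340. 309.]
654 [342. 317.]
711 [356. 379.]
768 [371. 446.]
776 [373. 456.]
66 [275. 388.]
196 [436. 371.]
0.62 [349.1, 256.8, 408.4, 295.3] 1241
[658.23494195 142.22427965  36.        ]
```

```bash

python3 -m handwheel '[{"slide":[0.5,0,-0.5],"roll":0}]' >/dev/null; python3 st.py
python3 -m handwheel '[{"slide":[1.3,0,0],"roll":0}]' >/dev/null; python3 st.py
python3 -m handwheel '[{"slide":[1.3,0,0],"roll":0}]' >/dev/null; python3 st.py;python3 st.py
python3 - <<'E'
from h import *
for n in("scene",):
    d=cam(n)
    c=d["img"][180:310,310:440]
    cv2.imwrite(f"pics/{n}10.png",cv2.resize(c,None,fx=4,fy=4))
E
sleep 0.5
```

```text
15.85 11.6 [550.5 126.8  64.5] [-0.1  0.4 -1.6] xax [-0.002  0.002 -1.   ] yax [ 0.062 -0.998 -0.002] [-58.8  47.4  66.  111.6 -52.4  58.3 -54.2]
15.98 11.5 [549.8 127.1  49.2] [-1.2 -0.1 -4. ] xax [-0.003  0.002 -1.   ] yax [ 0.063 -0.998 -0.002] [-58.2  48.4  64.6 112.3 -53.8  57.  -53.2]
16.12 11.1 [548.2 127.3  33.1] [-1.  -0.  -3.4] xax [-0.005  0.002 -1.   ] yax [ 0.064 -0.998 -0.002] [-57.5  49.4  63.2 112.9 -55.3  55.7 -52.2]
16.17 11.3 [547.9 127.2  34. ] [-0.9  0.2 -1.4] xax [-0.006  0.001 -1.   ] yax [ 0.064 -0.998 -0.002] [-57.5  49.3  63.3 112.8 -55.2  55.8 -52.3]
```

View pics/scene10.png

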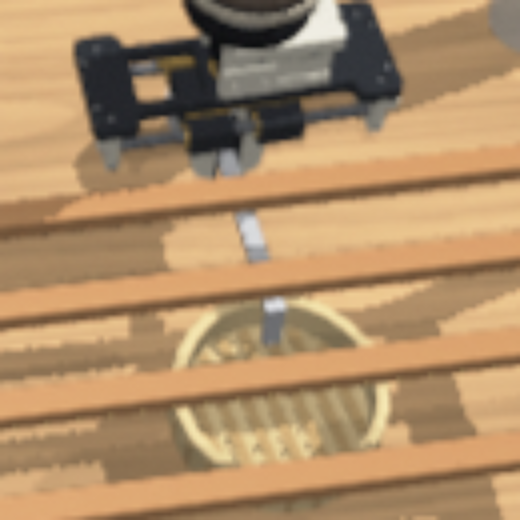

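Scene: hook's tip at crop (272,342) stands on the tray side of the near wall. Dragging in small settled steps.

```bash

python3 -m handwheel '[{"slide":[0,-0.1,1.5],"roll":0}]' >/dev/null; python3 st.py
python3 -m handwheel '[{"slide":[0,-0.1,1.5],"roll":0}]' >/dev/null; python3 st.py
python3 -m handwheel '[{"slide":[0,-0.1,1.5],"roll":0}]' >/dev/null; python3 st.py
python3 -m handwheel '[{"slide":[0,-0.1,1.5],"roll":0}]' >/dev/null; python3 st.py
python3 - <<'E'
from h import *
for n in("scene",):
    d=cam(n)
    c=d["img"][180:310,310:440]
    cv2.imwrite(f"pics/{n}11.png",cv2.resize(c,None,fx=4,fy=4))
E
sleep 0.5
```

```text
16.35 11.1 [531.  126.5  34.8] [-4.4 -1.5 -1.5] xax [-0.007  0.001 -1.   ] yax [ 0.063 -0.998 -0.001] [-58.8  48.4  63.8 115.1 -55.2  54.9 -51.7]
16.48 11.0 [513.1 126.2  34.9] [-5.4 -0.7 -2.2] xax [-0.01   0.001 -1.   ] yax [ 0.062 -0.998 -0.002] [-60.1  47.4  64.2 117.5 -55.3  53.9 -51.2]
16.62 11.4 [495.2 126.1  35.1] [-4.3 -0.5 -1.7] xax [-0.012  0.002 -1.   ] yax [ 0.062 -0.998 -0.002] [-61.4  46.4  64.6 119.8 -55.4  52.9 -50.7]
16.75 11.3 [477.4 126.2  35.3] [-5.1 -0.8 -1.9] xax [-0.015  0.002 -1.   ] yax [ 0.061 -0.998 -0.003] [-62.8  45.4  65.  122.  -55.5  51.9 -50.2]
```

View pics/scene11.png

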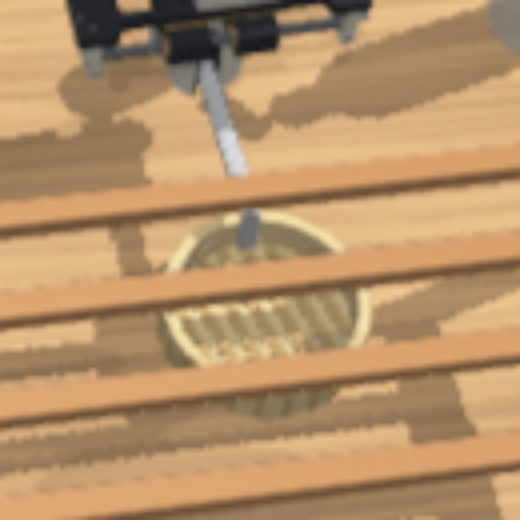

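The tier follows upright, hook still behind its near wall (crop (248,240)).

```bash

python3 -m handwheel '[{"slide":[0,-0.1,1.5],"roll":0}]' >/dev/null; python3 st.py
python3 -m handwheel '[{"slide":[0,-0.1,1.5],"roll":0}]' >/dev/null; python3 st.py
python3 -m handwheel '[{"slide":[0,-0.1,1.5],"roll":0}]' >/dev/null; python3 st.py
python3 -m handwheel '[{"slide":[0,-0.1,1.5],"roll":0}]' >/dev/null; python3 st.py
python3 -m handwheel '[{"slide":[0,-0.1,1.5],"roll":0}]' >/dev/null; python3 st.py;python3 st.py
python3 - <<'E'
from h import *
for n in("scene","top"):
    d=cam(n)
    c=d["img"][110:310,260:480] if n=="scene" else d["img"][80:260,200:460]
    cv2.imwrite(f"pics/{n}12.png",cv2.resize(c,None,fx=3,fy=3))
E
sleep 0.5
```

```text
16.93 11.2 [461.8 126.5  35.6] [-5.3 -0.9 -2.1] xax [-0.016  0.003 -1.   ] yax [ 0.061 -0.998 -0.004] [-64.   44.6  65.4 124.  -55.7  51.  -49.9]
17.07 11.2 [445.  126.5  35.7] [-5.   0.1 -2.1] xax [-0.018  0.003 -1.   ] yax [ 0.061 -0.998 -0.004] [-65.4  43.6  65.8 126.1 -55.8  50.  -49.5]
17.2 11.0 [428.  126.5  35.8] [-5.1 -0.8 -2.7] xax [-0.02   0.004 -1.   ] yax [ 0.06  -0.998 -0.005] [-66.8  42.7  66.3 128.2 -56.   49.1 -49.2]
17.33 11.2 [411.  126.5  36. ] [-5.1 -0.9 -0.5] xax [-0.022  0.004 -1.   ] yax [ 0.06  -0.998 -0.005] [-68.2  41.8  66.8 130.3 -56.1  48.1 -48.9]
17.47 11.5 [394.  126.5  36.1] [-4.8 -1.1 -1.7] xax [-0.024  0.004 -1.   ] yax [ 0.059 -0.998 -0.006] [-69.7  40.9  67.3 132.3 -56.3  47.2 -48.7]
17.52 11.5 [394.9 126.7  36.2] [ 0.1 -0.1 -0.8] xax [-0.024  0.005 -1.   ] yax [ 0.059 -0.998 -0.006] [-69.7  40.9  67.3 132.2 -56.2  47.2 -48.7]
```

View pics/scene12.png

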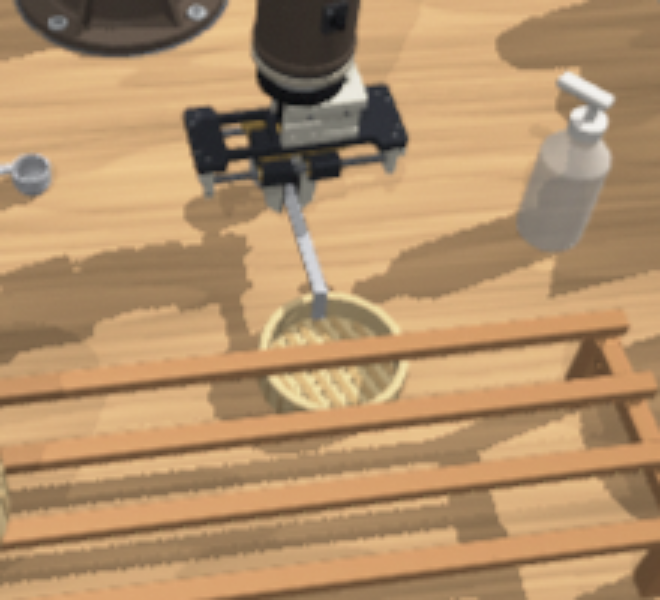

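View pics/top12.png

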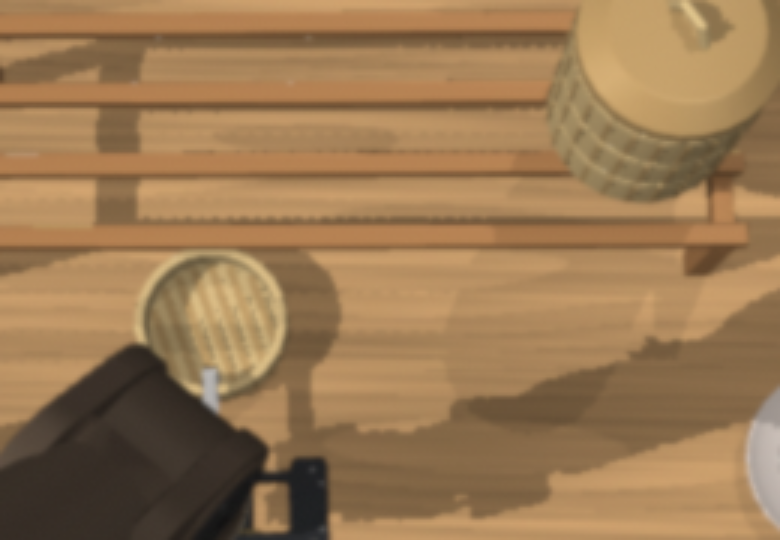

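Tier now at top crop (210,320), nearly all in front of the slat; hook at (210,372). Now unhook and lift out.

```bash

python3 -m handwheel '[{"slide":[0,0,-0.7],"roll":0}]' >/dev/null; python3 st.py; python3 st.py
python3 -m handwheel '[{"slide":[-2,0,0],"roll":0}]' >/dev/null; python3 st.py
python3 -m handwheel '[{"slide":[-2,0,0],"roll":0}]' >/dev/null; python3 st.py
python3 -m handwheel '[{"slide":[-2,0,0],"roll":0}]' >/dev/null; python3 st.py
python3 - <<'E'
from h import *
for n in("scene",):
    d=cam(n)
    c=d["img"][110:310,260:480]
    cv2.imwrite(f"pics/{n}13.png",cv2.resize(c,None,fx=3,fy=3))
E
sleep 0.5
```

```text
17.75 11.1 [407.2 127.6  36.6] [ 2.7  0.8 -0.8] xax [-0.019  0.004 -1.   ] yax [ 0.061 -0.998 -0.005] [-68.8  41.5  67.  130.8 -56.2  47.7 -48.9]
17.8 11.5 [406.9 127.4  36.6] [ 0.3  0.8 -0.9] xax [-0.019  0.004 -1.   ] yax [ 0.06  -0.998 -0.005] [-68.9  41.4  67.  130.9 -56.2  47.7 -48.9]
17.93 11.5 [409.3 126.7  58.8] [ 3.1 -0.2  1.7] xax [-0.017  0.003 -1.   ] yax [ 0.059 -0.998 -0.004] [-70.9  39.9  70.3 129.7 -52.6  49.9 -51.6]
18.07 10.9 [411.9 125.9  81.8] [ 4.  -2.7  2.2] xax [-0.015  0.003 -1.   ] yax [ 0.058 -0.998 -0.004] [-72.6  37.6  72.7 128.5 -48.5  51.4 -55. ]
18.2 11.3 [414.8 124.8 105. ] [ 3.8 -2.4  2.8] xax [-0.011  0.002 -1.   ] yax [ 0.055 -0.998 -0.003] [-74.1  34.3  73.9 127.  -43.5  52.1 -59.6]
```

View pics/scene13.png

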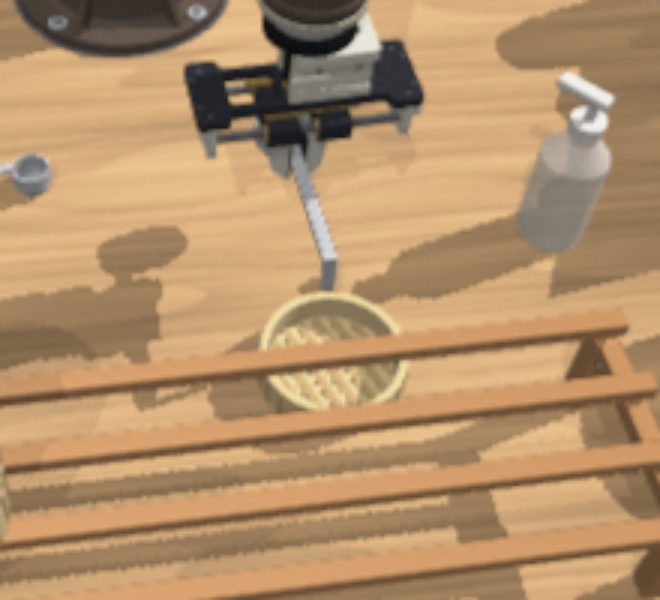

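```bash

python3 -m handwheel '[{"slide":[1.2,3,0],"roll":-0.05}]' >/dev/null; python3 st.py
python3 -m handwheel '[{"slide":[1,3.5,0],"roll":-0.05}]' >/dev/null; python3 st.py
```

```text
18.38 11.2 [417.8  91.3  91.3] [-1.2 -8.1 -0.6] xax [-0.007  0.002 -1.   ] yax [ 0.112 -0.994 -0.003] [-68.4  33.7  70.9 128.6 -44.3  49.  -51.7]
18.52 11.3 [422.8  48.3  80.4] [-0.1 -7.6 -0.4] xax [-0.003 -0.002 -1.   ] yax [ 0.163 -0.987  0.001] [-61.1  33.2  67.7 129.6 -44.3  46.2 -43.7]
```

```bash

python3 -m handwheel '[{"slide":[0,3.2,0],"roll":0}]' >/dev/null; python3 st.py
python3 -m handwheel '[{"slide":[0.5,3,0.3],"roll":0}]' >/dev/null; python3 st.py
python3 -m handwheel '[{"slide":[2.2,0,0],"roll":0}]' >/dev/null; python3 st.py
python3 -m handwheel '[{"slide":[2,0,0],"roll":0}]' >/dev/null; python3 st.py;python3 st.py
python3 - <<'E'
from h import *
for n in("scene",):
    d=cam(n)
    c=d["img"][80:280,220:480]
    cv2.imwrite(f"pics/{n}14.png",cv2.resize(c,None,fx=3,fy=3))
E
sleep 0.5
```

```text
18.65 11.0 [429.3   7.9  80.8] [ 1.6 -7.9  0.4] xax [-0.    -0.006 -1.   ] yax [ 0.155 -0.988  0.006] [-55.4  32.9  66.9 129.2 -43.7  45.7 -39.7]
18.78 11.7 [431.7 -31.   76.2] [ 1.1 -7.6  0.1] xax [ 0.003 -0.01  -1.   ] yax [ 0.147 -0.989  0.011] [-49.5  33.   65.5 129.2 -44.   44.7 -35.3]
18.92 11.1 [431.7 -34.6  52. ] [-1.6 -1.2 -3.5] xax [ 0.004 -0.012 -1.   ] yax [ 0.14  -0.99   0.013] [-46.2  34.9  61.6 130.2 -47.7  41.8 -32.4]
19.05 11.4 [430.8 -35.6  29.3] [-2.1  0.6 -3.9] xax [ 0.003 -0.013 -1.   ] yax [ 0.138 -0.99   0.014] [-43.4  36.6  57.8 131.1 -51.4  39.2 -29.7]
19.1 11.3 [430.3 -35.2  30.5] [-0.3  0.4 -1.6] xax [ 0.001 -0.013 -1.   ] yax [ 0.138 -0.99   0.013] [-43.6  36.5  58.  131.1 -51.1  39.4 -29.9]
```

View pics/scene14.png

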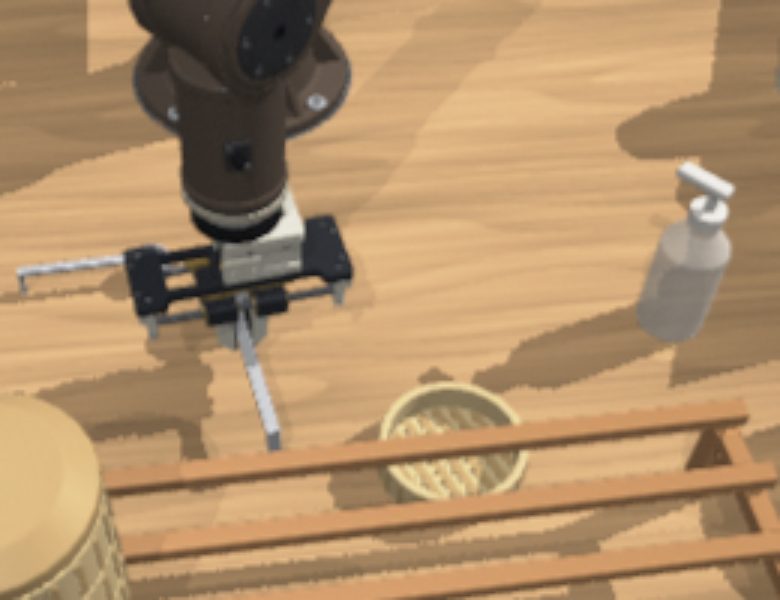

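```bash

python3 -m handwheel '[{"slide":[0.6,0,-0.3],"roll":0}]' >/dev/null; python3 st.py; python3 st.py
python3 -m handwheel '[{"slide":[0.3,0,0],"roll":0}]' >/dev/null; python3 st.py; python3 st.py
```

```text
19.28 11.4 [434.4 -34.   25.3] [-0.5  0.6 -1.6] xax [ 0.002 -0.013 -1.   ] yax [ 0.14  -0.99   0.013] [-43.   37.2  57.  130.7 -52.   39.1 -29.4]
19.33 10.9 [434.3 -34.   25.5] [-0.   0.3 -1.8] xax [ 0.002 -0.013 -1.   ] yax [ 0.14  -0.99   0.013] [-43.   37.2  57.1 130.8 -51.9  39.1 -29.5]
19.47 11.9 [434.7 -33.5  22.6] [-0.1  1.1 -1.2] xax [ 0.002 -0.013 -1.   ] yax [ 0.141 -0.99   0.013] [-42.7  37.4  56.5 130.8 -52.5  38.8 -29.1]
19.52 11.3 [434.5 -33.6  22.6] [-0.4 -0.1 -0.4] xax [ 0.002 -0.013 -1.   ] yax [ 0.141 -0.99   0.013] [-42.7  37.4  56.6 130.8 -52.4  38.8 -29.1]
```

```bash

python3 -m handwheel '[{"slide":[0.25,0,0],"roll":0}]' >/dev/null; python3 st.py; python3 st.py
python3 -m handwheel '[{"slide":[0,0,0],"roll":0}]' 0.4 40 >/dev/null; for i in 1 2 3 4 5 6 7; do python3 st.py|cut -c1-60;done
```

```text
19.65 11.4 [434.7 -33.3  20. ] [ 0.1 -0.  -1.1] xax [ 0.002 -0.012 -1.   ] yax [ 0.141 -0.99   0.013] [-42.4  37.6  56.1 130.9 -52.9  38.5 -28.7]
19.7 11.3 [434.5 -33.4  20.1] [-0.3 -0.5 -1.5] xax [ 0.002 -0.012 -1.   ] yax [ 0.141 -0.99   0.013] [-42.4  37.6  56.1 130.9 -52.9  38.5 -28.8]
19.83 17.8 [434.6 -33.3  20.2] [ 0.3 -0.5 -0.3] xax [ 0.002 
19.88 21.8 [434.6 -33.3  20.2] [-0.2  0.1  0.9] xax [ 0.002 
19.93 25.2 [434.6 -33.4  20.2] [0.4 0.7 0.3] xax [ 0.002 -0.
19.98 29.5 [434.6 -33.4  20.2] [0.3 0.  0.2] xax [ 0.002 -0.
20.03 33.5 [434.7 -33.4  20.2] [0.3 0.5 0.4] xax [ 0.002 -0.
20.08 37.4 [434.6 -33.4  20.2] [-0.7  0.6 -0.5] xax [ 0.002 
20.13 41.1 [434.6 -33.4  20.1] [ 0.6  0.3 -0.5] xax [ 0.002
```

```bash

python3 -m handwheel '[{"slide":[-2,0,0],"roll":0}]' >/dev/null; python3 st.py
python3 -m handwheel '[{"slide":[-3,0,0],"roll":0},{"slide":[-3,0,0],"roll":0}]' >/dev/null; python3 st.py
python3 -m handwheel '[{"slide":[-3,0,0],"roll":-0.1},{"slide":[-3,0,0],"roll":-0.1}]' >/dev/null; python3 st.py
python3 - <<'E'
from h import *
np.set_printoptions(precision=1,suppress=True)
Z=dict(shelf_front=100,tier=0,ladle=0,ladle_grip=38,ladle_hook=0,ladle_bowl=0,plate=0,bottle=0,stack=115)
for n in ("scene","top"):
    d=cam(n); cv2.imwrite(f"pics/{n}15.png",d["img"])
    for t,z in Z.items():
        for k in spotter.pinpoint(t,n)[:2]:
            p=k["position"]; print(n,t,round(k["score"],2),np.array(p),unproj(d,(p[1],p[0]),z))
E
sleep 0.5
```

```text
20.27 51.8 [434.7 -33.6  42.1] [ 1.3 -0.7  2.2] xax [ 0.002 -0.012 -1.   ] yax [ 0.14  -0.99   0.012] [-44.9  35.9  59.8 130.1 -49.1  41.  -31.7]
20.48 55.2 [434.3 -33.4 105. ] [ 2.4 -1.1  2.6] xax [ 0.    -0.012 -1.   ] yax [ 0.139 -0.99   0.012] [-52.5  31.1  69.8 127.2 -39.5  48.2 -39.1]
20.7 55.3 [434.8 -33.8 168.7] [ 3.8 -4.4  3.3] xax [ 0.    -0.015 -1.   ] yax [ 0.341 -0.94   0.014] [-58.4  22.5  73.5 123.  -26.3  53.1 -39.8]
scene shelf_front 0.71 [232.5 333.5] [616.6  33.3 100. ]
scene shelf_front 0.5 [238.3 363. ] [640.7 100.4 100. ]
scene tier 0.56 [234.8 366.9] [568.  132.9   0. ]
scene ladle 0.83 [181.8 295.3] [358.9 -43.9   0. ]
scene ladle 0.51 [171.7 276.7] [312.1 -97.    0. ]
scene ladle_grip 0.97 [191.7 301.3] [430.5 -30.6  38. ]
scene ladle_grip 0.87 [165.5 257.9] [ 316.4 -149.3   38. ]
scene ladle_hook 0.75 [177.4 231. ] [ 320.  -234.3    0. ]
scene ladle_hook 0.69 [237.6 312.7] [560.7 -12.3   0. ]
scene ladle_bowl 0.93 [184.4 297.8] [369.9 -37.3   0. ]
scene ladle_bowl 0.8 [167.9 271.5] [ 294.5 -112.2    0. ]
scene bottle 0.77 [186.9 445.4] [427.9 393.5   0. ]
scene stack 0.64 [279.7 227.9] [ 721.9 -210.3  115. ]
top shelf_front 0.87 [159.5 310. ] [621.   35.8 100. ]
top shelf_front 0.38 [241.1 172.6] [415.8 355.1 100. ]
top tier 0.78 [187.3 272.4] [571.3 135.9   0. ]
top tier 0.72 [234.5 477.4] [ 457.8 -396.5    0. ]
top ladle 0.7 [291.3 359.5] [307.9 -94.3   0. ]
top ladle_grip 0.68 [295.6 381.6] [ 299.4 -144.9   38. ]
top ladle_hook 0.62 [289.4 416.7] [ 315.8 -238.3    0. ]
top ladle_bowl 0.72 [289.9 371.6] [ 312.  -124.8    0. ]
top plate 0.71 [234.8 477.4] [ 457.  -396.5    0. ]
top bottle 0.58 [239.3 177. ] [429.2 377.1   0. ]
top stack 0.91 [117.2 411.7] [ 728.  -209.6  115. ]
```

View pics/scene15.png

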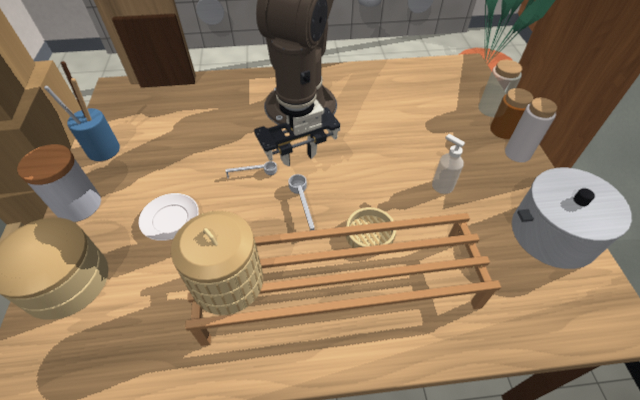

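View pics/top15.png

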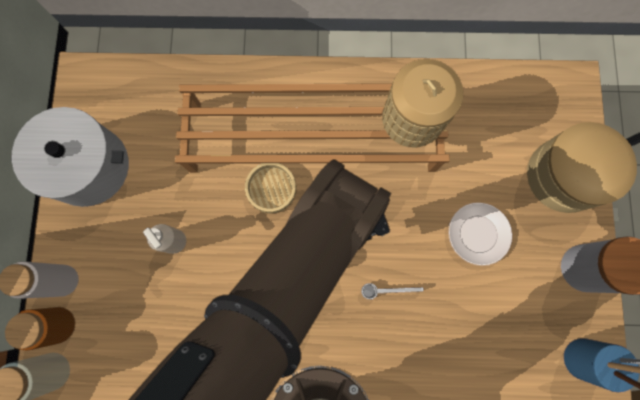

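The scene view shows the ladle bowl-up at (297,182)–(312,227), in front of the shelf. The tier is upright at (371,229), mostly in front of the first slat. The small ladle, plate, bottle and stack are where they started.

```bash
python3 -c "
from rig import r
print(r.job_done())"
```

```text
the job is handed in; nothing more can be done
None
```

I did the job in the order asked and handed it in at about 21 s of the 64 s allowed; no verdict was reported.

- **Ladle drawn out:** I gripped it near the hook, drew it out from under the shelf, laid it bowl-up on the worktop and let go. I then took it again about 75 mm from the bowl's far end, turned it half a turn and lowered the hook inside the tier's near wall.
- **Tier:** I dragged it about 145 mm straight forward, and it stayed upright throughout. In the last pictures its centre is at about x = 570 mm and the shelf's front edge there at about 613 mm, so its centre is roughly 43 mm in front.
- **Ladle at the end:** It lies bowl-up at about x = 360–560 mm, y ≈ -40 to -10 mm, out of the tier and in front of the shelf. The gripper is open and about 170 mm above the worktop.
- **Left alone:** The plate, bottle, stack and the small ladle read within about 10 mm of where they started. That is the spread of the network readings, and the pictures show no movement.

**Problems and disagreements:**
- **Tool tilt:** The tool picked up a tilt of up to 0.1 rad while drawing the ladle out, and I worked it back out before laying the ladle down.
- **Wrist force:** It read 42 N for a moment at the first grasp, under the 120 N limit.
- **Joint 3:** It reached 73.9° of its 75.5° limit.
- **Top camera:** In the last picture the arm hid the ladle, so its final place comes from the scene camera alone.

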